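# Stow the corner guards from behind the vase and tin

### The job

Two loose corner guards, a brass one and a longer red one, lie behind the cobalt vase and the steel tin; first clear both the vase and the tin to stand in the side tray. Then nest the brass guard over the short aluminium one on the wooden rest and the red guard over the brass, each fully down, centred and with its legs in line, and only after that put the vase back in the middle of the blue tile and the tin back in the middle of the round cork. Keep the vase and tin upright, set everything down gently without dropping it, and leave the keepsake box and nail clipper where they are.

Things in the scene. Friction and masses are not known exactly. Their poses are not given: they have to be found in the camera images.
- vase: Cobalt blue glass vase, empty, loose, 0.3 kg, round, 142 mm tall, standing on the tile at the start. Foot 52 mm across, widest 72 mm at 75 mm up, then a straight neck 34 mm in diameter from 105 to 136 mm up (grip it there), mouth 40 mm. Origin: centre of its underside; z up its axis.
- tin: Stainless steel tin with a twist cap (shut), loose, 0.22 kg, standing on the cork at the start. Cylinder 54 mm in diameter up to 84 mm, then the cap, 50 mm in diameter, up to 100 mm. Origin: centre of its underside; z up its axis.
- brass_guard: Brass corner guard, loose 90 degree angle section, 0.12 kg, lying ridge up (like a tent) on the dark board behind a coaster. 52 mm long, legs 30 mm, 5 mm thick, 42 mm wide, ridge 24.7 mm above the leg edges. Grip it across its flat end faces. Origin: middle, at the height of the leg edges; y along the ridge, z up. Nested on a like section its origin is 7.1 mm above the other's.
- red_guard: Red plastic corner guard, the longest: same section as the brass one, loose, 0.05 kg, 64 mm long, lying ridge up on the dark board behind the other coaster. Grip it across its end faces. Origin and axes as for the brass guard; nested on the brass guard its origin is 7.1 mm above the brass guard's.
- rest: Storage rest, fixed, left or right of the board: dark wooden plate 64 x 96 x 8 mm with a short aluminium corner guard (same section, 40 mm long) fixed ridge up on its middle, ridge top 32.7 mm above the cabinet top. Origin: centre of the plate's underside; y along the ridge. A guard nested on it has its origin 15.1 mm above this origin.
- tray: Side tray, fixed: shallow wooden tray 230 (x) x 130 (y) mm outside, walls 6 mm thick and 14 mm high, floor 6 mm thick; it stands on the side of the board opposite the rest. Vase and tin fit in it one behind the other along x, 100 mm apart. Origin: centre of its underside.
- tile: Blue square tile coaster, the vase's place: 70 x 70 x 8 mm, fixed on the dark board (165 x 235 x 10 mm, fixed on the cabinet top). Origin: centre of its underside; x points to the rear of the board, where the guards lie, 65 to 71 mm behind the coaster centres.
- cork: Round cork coaster, the tin's place: 70 mm in diameter, 8 mm thick, fixed on the dark board 115 mm beside the tile. Origin: centre of its underside; x as for the tile.
- keepsake: Bystander: wooden keepsake box with a darker lid, 66 x 104 x 46 mm, loose, behind the board. Origin: centre of its underside. Leave alone.
- clipper: Bystander: green plastic nail clipper with a white lever, 63 x 14 x 16 mm, loose, behind the board. Origin: centre of its underside. Leave alone.

How it is judged:
On the way, in this order (a step that is already met when the one before it is completed fails the run):
1. vase and tin both stand in the side tray (x of vase in the frame of tray between -0.095 and 0.095 m and y of vase in the frame of tray between -0.045 and 0.045 m and z of vase in the frame of tray between 0.002 and 0.012 m and angle between each of vase, tin's own z axis and vertical below 0.12 rad and x of tin in the frame of tray between -0.095 and 0.095 m and y of tin in the frame of tray between -0.045 and 0.045 m and z of tin in the frame of tray between 0.002 and 0.012 m), for 0.2 s.
2. the brass guard is nested on the rest's aluminium guard while vase and tin stand in the tray (all of step 1 and x of brass_guard in the frame of rest between -0.004 and 0.004 m and y of brass_guard in the frame of rest between -0.008 and 0.008 m and z of brass_guard in the frame of rest between 0.01207 and 0.01807 m and angle between the y axis of brass_guard and the y axis of rest, either way round below 0.12 rad and angle between brass_guard's own z axis and vertical below 0.12 rad), for 0.2 s.
3. the red guard is nested on the nested brass guard while vase and tin stand in the tray (all of step 2 and x of red_guard in the frame of brass_guard between -0.004 and 0.004 m and y of red_guard in the frame of brass_guard between -0.008 and 0.008 m and z of red_guard in the frame of brass_guard between 0.00407 and 0.01007 m and angle between the y axis of red_guard and the y axis of brass_guard, either way round below 0.12 rad and angle between red_guard's own z axis and vertical below 0.12 rad), for 0.2 s.
At the end, for the whole second after the job is handed in: Brass guard on the rest's guard and red guard on the brass, each within 4 mm across, 8 mm along the ridge, 3 mm in height and 0.12 rad; vase upright on the tile and tin upright on the cork, each within 13 mm of its centre; all at rest (x of brass_guard in the frame of rest between -0.004 and 0.004 m and y of brass_guard in the frame of rest between -0.008 and 0.008 m and z of brass_guard in the frame of rest between 0.01207 and 0.01807 m and angle between the y axis of brass_guard and the y axis of rest, either way round below 0.12 rad and angle between each of brass_guard, red_guard's own z axis and vertical below 0.12 rad and x of red_guard in the frame of brass_guard between -0.004 and 0.004 m and y of red_guard in the frame of brass_guard between -0.008 and 0.008 m and z of red_guard in the frame of brass_guard between 0.00407 and 0.01007 m and angle between the y axis of red_guard and the y axis of brass_guard, either way round below 0.12 rad and horizontal distance between vase and tile below 0.013 m and z of vase in the frame of tile between 0.004 and 0.012 m and angle between each of vase, tin's own z axis and vertical below 0.1 rad and horizontal distance between tin and cork below 0.013 m and z of tin in the frame of cork between 0.004 and 0.012 m and linear speed of each of vase, tin, brass_guard, red_guard below 0.02 m/s and angular speed of each of vase, tin, brass_guard, red_guard below 0.2 rad/s); the robot touches nothing.
It fails at once if the keepsake box is moved by more than 20 mm (distance of keepsake from where it was at the start of the episode above 0.02 m).
It fails at once if the nail clipper is moved by more than 20 mm (distance of clipper from where it was at the start of the episode above 0.02 m).
It fails at once if the vase or the tin tips over (angle between any of vase, tin's own z axis and vertical above 0.5 rad).
It fails at once if the vase, the tin or a guard is dropped (over 0.45 m/s with no finger on it) ((contact force between vase and the fingers below 0.3 N and linear speed of vase above 0.45 m/s) or (contact force between tin and the fingers below 0.3 N and linear speed of tin above 0.45 m/s) or (contact force between brass_guard and the fingers below 0.3 N and linear speed of brass_guard above 0.45 m/s) or (contact force between red_guard and the fingers below 0.3 N and linear speed of red_guard above 0.45 m/s)).
It also fails if it takes over 144 s, if anything falls off the work surface, if the arm or the gripper's body presses on something with over 40 N, if the wrist force passes 120 N, or if a joint passes its speed limit or range.

### The arm

A 6-joint arm with a two-finger parallel gripper is mounted at the origin on the work surface. World frame = base frame: x ahead of the robot, y to its left, z up, the work surface at z = 0. Lengths are in m, angles in rad, forces in N, time in s.
With the tool pointing down it reaches from about 0.325 to 0.925 m from the base axis. Payload 3.1 kg.
Tool frame: the origin (TCP) lies at the centre of the arm's flange, where the gripper is bolted on; the fingertips stand 173 mm ahead of it and the grasp point (between the pads) lies env.hold_point_z ahead of it (env.hold_point_z is the distance from the TCP to the grasp point, in m); z points along the fingers, y is the direction in which the jaws open and shut (so a half turn about z gives the same grasp; the last joint's range is limited). The gripper opens to 85 mm and grips with 20 to 120 N. Pads are 22 mm wide; open, the fingers measure 114 mm over their backs; the gripper's body (76 mm by 85 mm) begins 54 mm behind the grasp point. The pads swing forward as they close: fully open they stand 13 mm farther back than shut.
Start: joints at [-1.263, 0.217, 1.613, -0, 1.311, -0.112], TCP at [0.255, -0.571, 0.405] pointing down, gripper open.
Joint ranges: [-2.75, 2.75], [-0.78, 2.1], [0.31, 2.55], [-1.13, 4.27], [0.13, 2.63], [-2.58, 2.58]. Speed limits (rad/s): [2.79, 2.79, 3.14, 3.14, 3.14, 3.14].

### API

Orientations are given as a rotation vector (axis times angle).
In Python, from station import env gives the robot as it stands.
- The arm moves only by the tool arm_command, never from a script. Its argument "targets" is a list that holds one entry, the list of rows, each a list of 5 numbers: the opening, from 0 (shut) to 1 (fully open), then the shift along the world's x, y, z in cm, then the turn about the world's z in rad. In form: [[[jaw, dx, dy, dz, turn], ...]]. A call has 1 to 12 rows; each row shifts and turns the commanded pose from where the row before left it; what a row does not reach is not made up. A row lasts 1/8 s, in which the tool goes at most 62.5 mm and 10.7 degrees, less where a joint would pass 70% of its speed; a pose out of reach is approached as far as the arm can. A call with a gripper value outside its range is refused whole. The fingers move at their own pace and stop on an object; the grip force is fixed at half the most. Time passes only in rows, so rows that do not move let the fingers close. It gives the time, the measured TCP pose, the force and the opening at its end, in the units of the state.
- env.get_state(): the state, without advancing time (a new reading comes with each control period).
- env.grab_frame(name): name is "scene" or "top" or "wrist"; returns the picture (400x640x3 uint8, blue, green, red); there is no depth.
- env.calibration(name): a dict with "vertical_fov" (degrees; the focal length in pixels is half the picture's height over the tangent of half this angle, whatever the lens; pixels are square), "cx", "cy" (the principal point, pixels), "R" (3x3) and "t" (3): a world point X has camera coordinates R X + t. Camera axes: x right, y down, z forward; pixel columns grow to the right and rows downward; lengths in m; the calibration is good to about 2 mm. The wrist camera is an equidistant fisheye: a pixel r from the principal point sees the ray r / f radians off the axis. A picture is of the moment at which its call begins: read the wrist's pose just before it. calibration takes no time and is no camera call; for the wrist camera it gives the pose at the moment of the call.
- env.sign_off(): hands the job in, once; it reports no verdict.
The state is a dict: "time": time; "q": joint angles; "qd": joint speeds; "tau": joint torques, N m; "tcp_pos": TCP position; "orientation": TCP orientation; "force": force on the tool from outside, world axes, zero at the start; "wrist_torque": the same for the moment, N m; "opening": opening from 0.0 (shut) to 1.0 (fully open).
Only numpy, scipy, OpenCV 4.12 (cv2) and the standard library are available. Lean on these libraries where they do the work, as an engineer would, in place of code of your own. Each camera call takes 0.05 s, during which the arm holds its last target.

## Working session

There is one attempt and no reset: what is moved stays moved. The work goes in short steps, Python scripts to look and compute and a tool call to move; the robot and the scene stay as the last step left them, time stands still between calls to the robot, and variables do not carry over. Pictures are saved under pics/ and viewed, and the job is handed in when it is done.

Besides the shell and the picture viewer there is one more tool, called after "Request:" by a JSON object that holds its "api" and its "payload", one argument or row to a line. arm_command: Moves the arm, as the interface text tells. Its arguments: {"type":"object","properties":{"targets":{"type":"array"}},"required":["targets"]}

```bash
ls; mkdir -p pics; python3 - <<'E'
from station import env
import cv2,numpy as np
print(env.hold_point_z, env.get_state())
for n in ("scene","top","wrist"):
    c=env.calibration(n); print(n,c)
    cv2.imwrite(f"pics/{n}0.png",env.grab_frame(n))
E
```

```text
pics
0.1547 {'time': 0.0, 'q': array([-1.26322782e+00,  2.17767325e-01,  1.61494563e+00,  2.65073534e-05,
        1.31126765e+00, -1.12184649e-01]), 'qd': array([ 0.00227293,  0.00021683, -0.00158859,  0.00024728,  0.00260306,
       -0.00095574]), 'tau': array([ 3.05498788e-04, -3.96850777e+01, -3.03851545e+01, -3.11090926e-04,
        9.59686353e-03,  2.52066394e-07]), 'tcp_pos': array([ 0.2546192 , -0.57034409,  0.40335359]), 'orientation': array([-3.07033091e+00, -6.54010722e-01,  3.25572124e-04]), 'force': array([ 0.15866968, -0.37527971, -0.50420326]), 'wrist_torque': array([-0.03206647,  0.06136515, -0.04204638]), 'opening': 0.9951489460894979}
scene {'vertical_fov': 47.9564553433363, 'cx': 317.5774954399461, 'cy': 202.30703160025175, 'R': array([[ 0.02261148,  0.9995127 , -0.02151942],
       [ 0.6384298 , -0.03100058, -0.76905549],
       [-0.76934785,  0.00365085, -0.63881966]]), 't': array([-0.01425809, -0.31438733,  1.37077944])}
top {'vertical_fov': 56.22538894414289, 'cx': 315.5312151289903, 'cy': 197.29466789870634, 'R': array([[-0.00699581, -0.99996604, -0.00435546],
       [-0.99400982,  0.00742906, -0.10903797],
       [ 0.10906662,  0.00356656, -0.99402804]]), 't': array([0.01239022, 0.55747639, 0.85010953])}
wrist {'vertical_fov': 65.70646984690485, 'cx': 321.07209486673185, 'cy': 202.34179179578214, 'R': array([[ 0.40777659, -0.91307883, -0.00230154],
       [-0.8622543 , -0.3859054 ,  0.32801608],
       [-0.30039271, -0.13177276, -0.94466934]]), 't': array([-0.62351793, -0.04176414,  0.38150874])}
```

View pics/scene0.png

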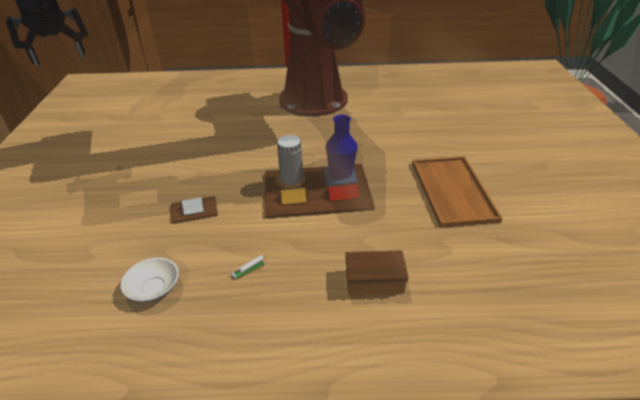

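View pics/top0.png

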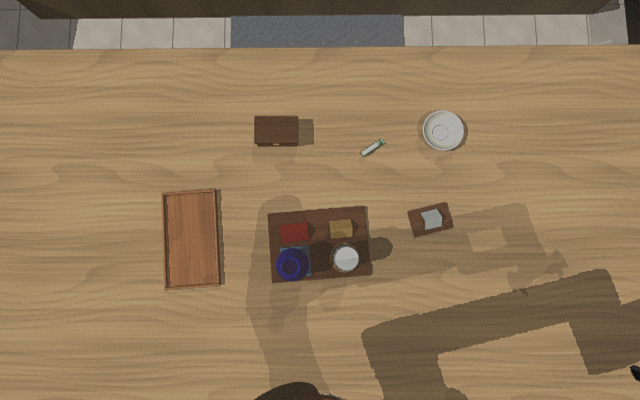

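View pics/wrist0.png

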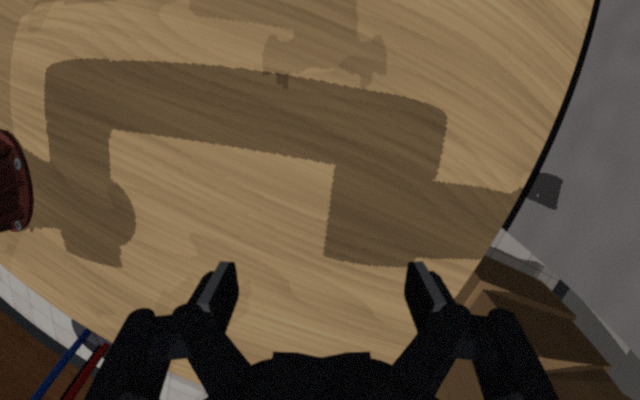

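```bash
cat > h.py <<'E'
from station import env
import cv2,numpy as np
def foc(c): return 200/np.tan(np.radians(c["vertical_fov"])/2)
def ray(name,u,v,c=None):
    c=c or env.calibration(name); f=foc(c)
    a=np.array([u-c["cx"],v-c["cy"]],float)
    if name=="wrist":
        r=np.hypot(*a); th=r/f
        d=np.array([*(a/max(r,1e-9)*np.sin(th)),np.cos(th)])
    else: d=np.array([a[0]/f,a[1]/f,1])
    R=np.array(c["R"]);t=np.array(c["t"])
    return -R.T@t, R.T@d
def onz(name,u,v,z,c=None):
    o,d=ray(name,u,v,c); return o+d*(z-o[2])/d[2]
def proj(name,X,c=None):
    c=c or env.calibration(name); f=foc(c)
    p=np.array(c["R"])@np.array(X)+np.array(c["t"])
    if name=="wrist":
        r=np.hypot(p[0],p[1]); th=np.arctan2(r,p[2]); return np.array([c["cx"]+f*th*p[0]/r,c["cy"]+f*th*p[1]/r])
    return np.array([c["cx"]+f*p[0]/p[2],c["cy"]+f*p[1]/p[2]])
E
python3 - <<'E'
from h import *
im=cv2.imread("pics/top0.png")
c=im[170:300,150:470]
# two crops
cv2.imwrite("pics/topz1.png",cv2.resize(im[195:295,255:385],None,fx=6,fy=6,interpolation=cv2.INTER_CUBIC))
cv2.imwrite("pics/topz2.png",cv2.resize(im[195:245,400:465],None,fx=10,fy=10,interpolation=cv2.INTER_CUBIC))
im=cv2.imread("pics/scene0.png")
cv2.imwrite("pics/scenez1.png",cv2.resize(im[105:230,250:385],None,fx=4.5,fy=4.5,interpolation=cv2.INTER_CUBIC))
E
```

```text
(no output)
```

View pics/topz1.png

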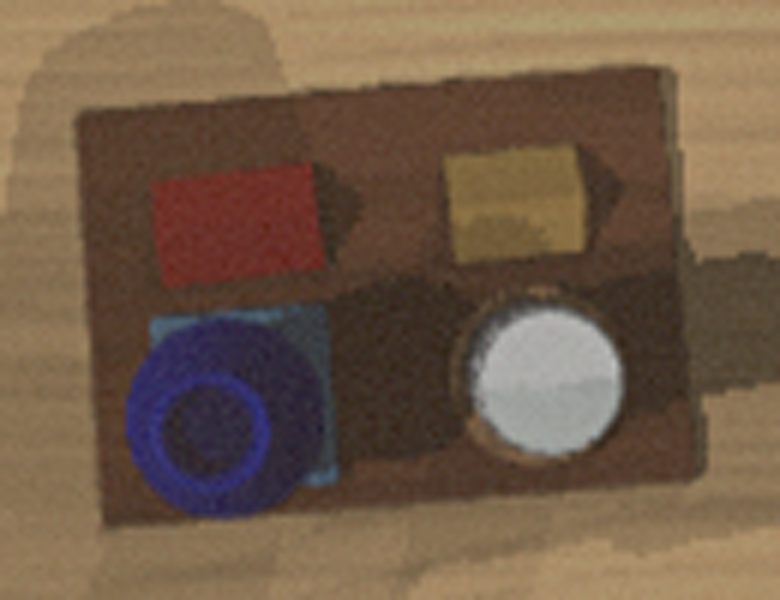

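View pics/topz2.png

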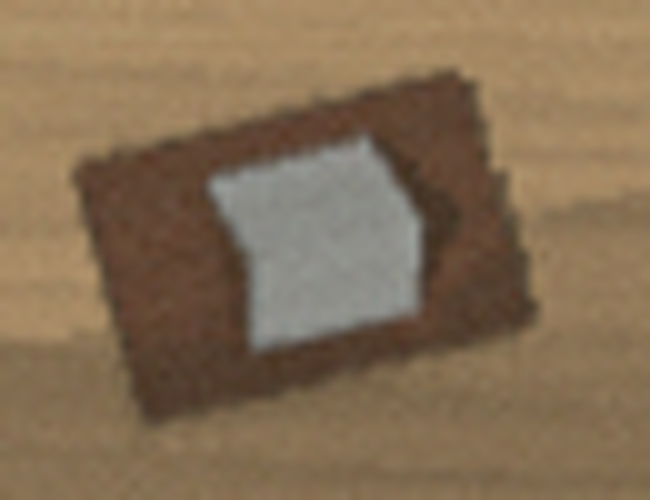

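View pics/scenez1.png

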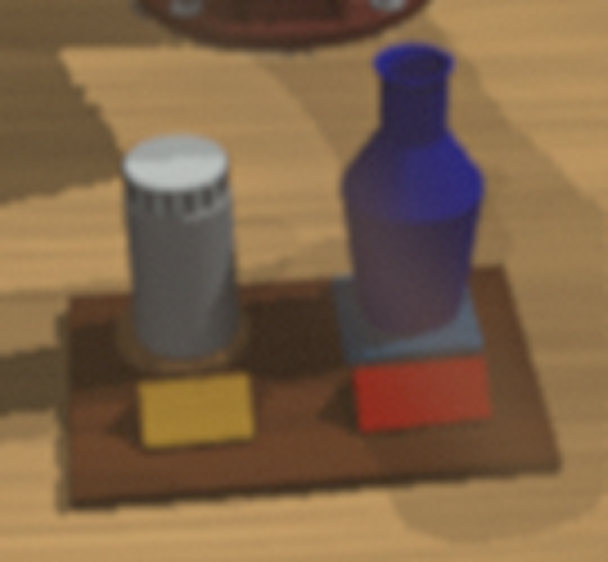

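```bash
python3 - <<'E'
from h import *
np.set_printoptions(precision=4,suppress=True)
def P(n,pts,z,s,ox,oy):
    L=np.array([onz("top",(u+.5)/s-.5+ox,(v+.5)/s-.5+oy,z)[:2] for u,v in pts])
    print(n,L.tolist() and L.round(4).tolist(),"mean",L.mean(0).round(4))
    if len(L)==4:
        a=L[1]-L[0]+L[2]-L[3]; b=L[2]-L[1]+L[3]-L[0]
        print("  len",np.linalg.norm(a)/2,np.linalg.norm(b)/2,"ang a",np.arctan2(a[1],a[0])," ang b",np.arctan2(b[1],b[0]))
P("board",[(78,113),(665,68),(705,480),(103,525)],.01,6,255,195)
P("vase",[(210,432)],.160,6,255,195)
P("tin",[(548,381)],.118,6,255,195)
P("tile",[(150,318),(325,303),(338,485)],.018,6,255,195)
P("red",[(152,180),(312,163),(327,268),(163,288)],.01,6,255,195)
P("brass",[(445,155),(578,146),(587,250),(457,265)],.01,6,255,195)
P("rest",[(78,160),(465,72),(535,322),(150,420)],.008,10,400,195)
P("al",[(210,180),(365,138),(418,312),(255,350)],.008,10,400,195)
P("tray",[(163,193),(216,189),(220,286),(166,289)],.014,1,0,0)
P("keep",[(254,116),(298,116),(298,146),(254,146)],.046,1,0,0)
P("clip",[(372,148)],.01,1,0,0)
st=env.get_state()
c=env.calibration("wrist"); cam=-c["R"].T@c["t"]; print("cam",cam,"axis",c["R"][2], "xaxis",c["R"][0])
from scipy.spatial.transform import Rotation as Ro
R=Ro.from_rotvec(st["orientation"]).as_matrix(); print(R); print("cam in tcp",R.T@(cam-st["tcp_pos"]), R.T@c["R"].T)
E
```

```text
board [[0.5218, 0.1237], [0.5381, -0.1111], [0.3759, -0.1233], [0.3601, 0.1127]] mean [0.449  0.0005]
  len 0.23597315728244034 0.16234578405496347 ang a -1.502731030878169  ang b -3.070351628397814
vase [[0.4068, 0.0598]] mean [0.4068 0.0598]
tin [[0.4203, -0.0542]] mean [ 0.4203 -0.0542]
tile [[0.4406, 0.0938], [0.4459, 0.0252], [0.3757, 0.0204]] mean [0.4207 0.0465]
red [[0.4948, 0.094], [0.5012, 0.0302], [0.4595, 0.0245], [0.4521, 0.0895]] mean [0.4769 0.0595]
  len 0.06474475826187846 0.04248457931238641 ang a -1.4646172408141405  ang b -3.020458503131011
brass [[0.504, -0.0228], [0.5072, -0.0758], [0.4659, -0.0787], [0.4604, -0.0271]] mean [ 0.4843 -0.0511]
  len 0.0525047116716718 0.04257214307639253 ang a -1.4873408083626585  ang b -3.0576705722267405
rest [[0.5264, -0.2118], [0.5469, -0.3055], [0.4868, -0.3195], [0.4642, -0.2268]] mean [ 0.5061 -0.2659]
  len 0.09566697800947972 0.06284231272810757 ang a -1.3432624163657687  ang b -2.908435793298061
al [[0.5213, -0.2433], [0.5311, -0.2808], [0.4894, -0.2917], [0.4806, -0.2525]] mean [ 0.5056 -0.2671]
  len 0.03951292086715612 0.04244723947650389 ang a -1.33322021325611  ang b -2.9026130438328783
tray [[0.5725, 0.375], [0.5812, 0.2477], [0.3524, 0.2333], [0.3463, 0.3595]] mean [0.4631 0.3039]
  len 0.12700809300302443 0.22802161387384645 ang a -1.5125170796794318  ang b -3.0759607002290736
keep [[0.7507, 0.1527], [0.7498, 0.0485], [0.6772, 0.0486], [0.6781, 0.1519]] mean [0.7139 0.1004]
  len 0.10378460791558487 0.07256775560556468 ang a -1.579067696686455  ang b -3.1370663968406944
clip [[0.6798, -0.1303]] mean [ 0.6798 -0.1303]
cam [ 0.3329 -0.5352  0.3728] axis [-0.3003 -0.132  -0.9447] xaxis [ 0.4078 -0.9131 -0.002 ]
[[ 0.9132  0.4075 -0.0006]
 [ 0.4075 -0.9132  0.0018]
 [ 0.0002 -0.0019 -1.    ]]
cam in tcp [ 0.0858 -0.0002  0.0308] [[ 0.0003 -0.9446 -0.3282]
 [ 1.      0.0003  0.    ]
 [ 0.0001 -0.3282  0.9446]]
```

Request:
{"api": "arm_command", "payload": {
  "targets": [
    [[1,1.25,5.25,0,-0.03],[1,1.25,5.25,0,-0.03],[1,1.25,5.25,0,-0.03],[1,1.25,5.25,0,-0.03],[1,1.25,5.25,0,-0.03],[1,1.25,5.25,0,-0.03],[1,1.25,5.25,0,-0.03],[1,1.25,5.25,0,-0.03],[1,1.25,5.25,0,-0.03],[1,1.25,5.25,0,-0.03],[1,1.25,5.25,0,-0.03],[1,1.25,5.25,0,-0.03]]
  ]
}}

```text
time: 1.65
tcp_pos: [0.4046, 0.0611, 0.4047]
orientation: [3.14, 0.093, 0.001]
force: [0.1, -0.2, 1.1]
opening: 0.998
```

```bash
python3 - <<'E'
from h import *
s=env.get_state();print(s["tcp_pos"])
cv2.imwrite("pics/w1.png",env.grab_frame("wrist"))
E
```

```text
[0.40461139 0.06109384 0.40473296]
```

View pics/w1.png

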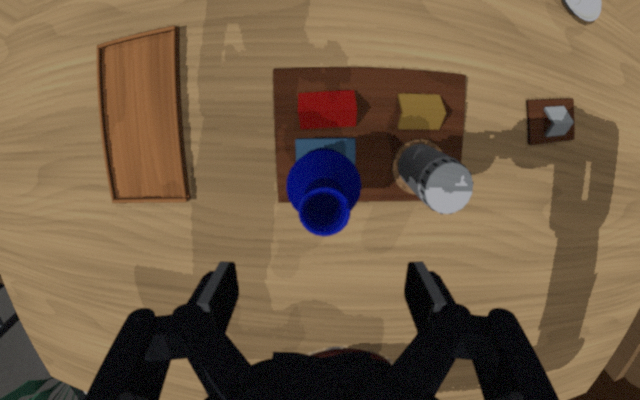

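```bash
python3 - <<'E'
from h import *
im=cv2.imread("pics/w1.png")
hsv=cv2.cvtColor(im,cv2.COLOR_BGR2HSV)
print("vase",onz("wrist",325,211,.160), "tin",onz("wrist",446,189,.118))
def m(lo,hi,x0,x1,y0,y1,z):
    k=cv2.inRange(hsv,lo,hi); q=np.zeros_like(k); q[y0:y1,x0:x1]=k[y0:y1,x0:x1]
    cs,_=cv2.findContours(q,0,1); c=max(cs,key=cv2.contourArea); r=cv2.minAreaRect(c)
    L=np.array([onz("wrist",*p,z)[:2] for p in c[:,0]]).astype(np.float32)
    print(cv2.contourArea(c),cv2.minAreaRect(L))
m((0,150,90),(8,255,255),280,380,70,140,.010)
m((15,80,60),(35,255,255),380,460,80,140,.010)
m((95,60,60),(110,255,255),285,370,130,165,.018)
E
```

```text
vase [0.41008952 0.06541893 0.16      ] tin [ 0.42243294 -0.04447508  0.118     ]
1976.0 ((0.47963348031044006, 0.06699897348880768), (0.04370717704296112, 0.06796672195196152), 5.624516487121582)
1571.5 ((0.48794516921043396, -0.047098513692617416), (0.04536989703774452, 0.06292875111103058), 5.506590366363525)
693.5 ((0.43209782242774963, 0.06578320264816284), (0.02937796525657177, 0.06807733327150345), 2.630286693572998)
```

```bash
python3 - <<'E'
from h import *
s=env.get_state();print(s["time"],s["tcp_pos"],s["qd"])
c=env.calibration("wrist");im=env.grab_frame("wrist");cv2.imwrite("pics/w2.png",im)
print(env.get_state()["tcp_pos"])
hsv=cv2.cvtColor(im,cv2.COLOR_BGR2HSV)
o=cv2.imread("pics/w1.png"); print("diff",cv2.absdiff(o,im).mean())
def m(n,lo,hi,x0,x1,y0,y1,z):
    k=cv2.inRange(hsv,lo,hi); q=np.zeros_like(k); q[y0:y1,x0:x1]=k[y0:y1,x0:x1]
    cs,_=cv2.findContours(q,0,1); cc=max(cs,key=cv2.contourArea)
    L=np.array([onz(n,*p,z,c if n=="wrist" else None)[:2] for p in cc[:,0]]).astype(np.float32)
    print(n,cv2.contourArea(cc),cv2.boundingRect(cc),cv2.minAreaRect(L))
m("wrist",(0,150,90),(8,255,255),280,380,70,140,.010)
m("wrist",(15,80,60),(35,255,255),380,460,80,140,.010)
im=cv2.imread("pics/top0.png");hsv=cv2.cvtColor(im,cv2.COLOR_BGR2HSV)
m("top",(0,150,60),(8,255,255),275,320,215,245,.010)
m("top",(18,80,60),(35,255,255),325,360,210,245,.010)
# forward check: red centre from top into wrist
for X in ([.4769,.0595,.01],[.4843,-.0511,.01],[.4203,-.0542,.118],[.5061,-.2659,.008],[.4631,.3039,.014]): print(proj("wrist",X,c).round(1), proj("scene",X).round(1))
E
```

```text
1.7 [0.40509274 0.06588708 0.40487883] [-0.10881733 -0.02857549  0.0282309  -0.07459247  0.04123111 -0.23955228]
[0.40477774 0.06330003 0.40464553]
diff 6.201940104166667
wrist 1966.0 (304, 91, 60, 38) ((0.47898492217063904, 0.05886033549904823), (0.043821606785058975, 0.06821088492870331), 6.147162914276123)
wrist 1551.5 (403, 94, 50, 39) ((0.4861966669559479, -0.055172864347696304), (0.04601282998919487, 0.06366472691297531), 5.462651252746582)
top 426.5 (280, 222, 29, 21) ((0.47702550888061523, 0.06050889194011688), (0.04187419265508652, 0.06535587459802628), 6.8818678855896)
top 340.0 (329, 219, 24, 20) ((0.4848048686981201, -0.05112899839878082), (0.042166296392679214, 0.053724341094493866), 4.77662467956543)
[333.2 111.7] [342.7 193.5]
[425.  114.7] [292.8 197.2]
[455. 192.] [289.1 139.8]
[557.3 123.8] [193.7 207.3]
[142.9 120.5] [451.4 184.9]
```

Request:
{"api": "arm_command", "payload": {
  "targets": [
    [[1,0.2,0,-1.5,0],[1,0,0,-2,0],[1,0,0,-1.5,0.01],[1,0,0,0,0],[1,0,0,0,0],[1,0,0,0,0],[1,0,0,0,0]]
  ]
}}

```text
time: 2.62
tcp_pos: [0.407, 0.0592, 0.3554]
orientation: [3.14, 0.11, 0.002]
force: [0.5, -0.3, -0.0]
opening: 1.003
```

```bash
python3 - <<'E'
from h import *
s=env.get_state();print(s["time"],s["tcp_pos"],s["qd"].round(3))
c=env.calibration("wrist");im=env.grab_frame("wrist");cv2.imwrite("pics/w3.png",im)
print(env.get_state()["tcp_pos"])
for X in ([.4769,.0595,.01],[.4843,-.0511,.01],[.4203,-.0542,.118],[.5061,-.2659,.008],[.4631,.3039,.014],[.4068,.0598,.160]): print(proj("wrist",X,c).round(1), proj("scene",X).round(1))
hsv=cv2.cvtColor(im,cv2.COLOR_BGR2HSV)
def m(n,lo,hi,z):
    k=cv2.inRange(hsv,lo,hi)
    cs,_=cv2.findContours(k,0,1); cc=max(cs,key=cv2.contourArea)
    L=np.array([onz(n,*p,z,c if n=="wrist" else None)[:2] for p in cc[:,0]]).astype(np.float32)
    print(n,cv2.contourArea(cc),cv2.boundingRect(cc),cv2.minAreaRect(L))
m("wrist",(0,150,90),(8,255,255),.010)
E
```

```text
2.625 [0.40704103 0.05921275 0.35541601] [ 0.005  0.002  0.003  0.002 -0.001 -0.   ]
[0.40697729 0.05928657 0.35529213]
[326.2 114.9] [342.7 193.5]
[431.7 118.9] [292.8 197.2]
[468.8 213.2] [289.1 139.8]
[574.5 130.2] [193.7 207.3]
[115.1 125.3] [451.4 184.9]
[320.9 248.1] [341.7 117.8]
wrist 2755.0 (292, 91, 70, 45) ((0.47891509532928467, 0.059168122708797455), (0.04413768649101257, 0.06941765546798706), 5.782365798950195)
```

View pics/w3.png

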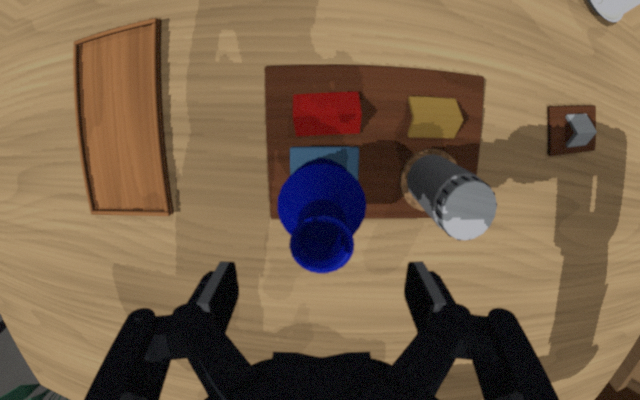

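Request:
{"api": "arm_command", "payload": {
  "targets": [
    [[1,0.1,0.05,-1.5,0],[1,0,0,-1.5,0],[1,0,0,-1.5,0],[1,0,0,-1.25,0],[1,0,0,-0.5,0],[1,0,0,0,0],[1,0,0,0,0]]
  ]
}}

```text
time: 3.55
tcp_pos: [0.4081, 0.0598, 0.2927]
orientation: [3.14, 0.11, 0.002]
force: [-0.1, 0.7, 0.1]
opening: 1.0
```

Request:
{"api": "arm_command", "payload": {
  "targets": [
    [[0,0,0,0,0],[0,0,0,0,0],[0,0,0,0,0],[0,0,0,0,0],[0,0,0,0,0],[0,0,0,0,0]]
  ]
}}

```text
time: 4.3
tcp_pos: [0.4081, 0.0596, 0.2929]
orientation: [3.139, 0.11, 0.001]
force: [-0.9, -1.1, 6.2]
opening: 0.402
```

Request:
{"api": "arm_command", "payload": {
  "targets": [
    [[0,0,0,0.5,0],[0,0,0,1,0],[0,0,0,1.5,0],[0,0,0,1,0],[0,0,0,0.5,0],[0,0,0,0,0]]
  ]
}}

```text
time: 5.05
tcp_pos: [0.4079, 0.0598, 0.3378]
orientation: [3.14, 0.11, 0.002]
force: [0.2, -0.8, -3.0]
opening: 0.4
```

```bash
python3 - <<'E'
from h import *
print(env.get_state()["tcp_pos"],env.get_state()["force"],env.get_state()["opening"])
cv2.imwrite("pics/w4.png",env.grab_frame("wrist"))
im=env.grab_frame("scene");cv2.imwrite("pics/s4.png",cv2.resize(im[60:240,230:410],None,fx=3,fy=3))
E
```

```text
[0.40792278 0.05978021 0.33780533] [ 0.21252238 -0.78446142 -2.99964668] 0.3995433651482902
```

View pics/w4.png

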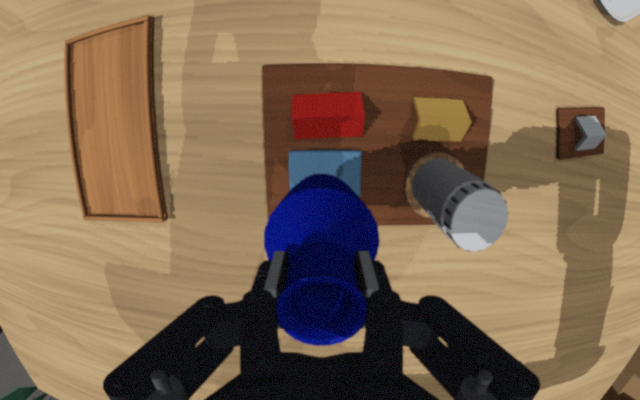

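View pics/s4.png

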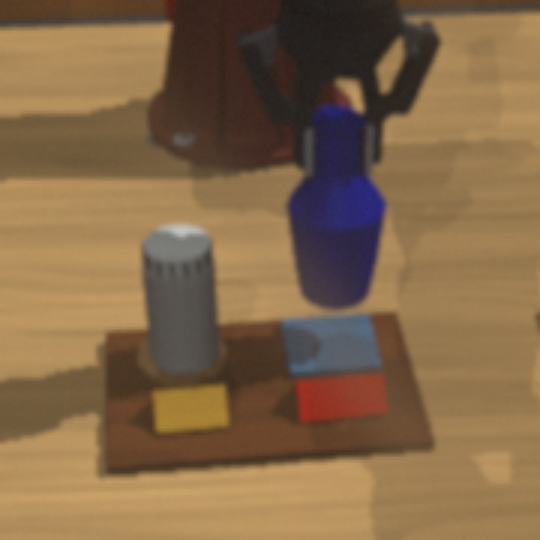

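Request:
{"api": "arm_command", "payload": {
  "targets": [
    [[0,0.5,1.0,0,0],[0,1,2.2,0,0],[0,1.2,3,0,0],[0,1.4,3.3,0,0],[0,1.5,3.5,0,0],[0,1.4,3.3,0,0],[0,1.3,3,0,0],[0,1,2.5,0,0],[0,0.7,1.7,0,0],[0,0.4,1,0,0],[0,0.1,0.2,0,0],[0,0,0,0,0]]
  ]
}}

```text
time: 6.65
tcp_pos: [0.5126, 0.3063, 0.337]
orientation: [3.139, 0.109, -0.001]
force: [0.4, -1.0, -2.7]
opening: 0.401
```

Request:
{"api": "arm_command", "payload": {
  "targets": [
    [[0,0,0,-1,0],[0,0,0,-1.5,0],[0,0,0,-1.2,0],[0,0,0,-0.7,0],[0,0,0,-0.5,0],[0,0,0,-0.3,0],[0,0,0,0,0],[0,0,0,0,0]]
  ]
}}

```text
time: 7.65
tcp_pos: [0.513, 0.3069, 0.2857]
orientation: [-3.139, -0.11, -0.001]
force: [0.1, 1.6, -2.5]
opening: 0.4
```

Request:
{"api": "arm_command", "payload": {
  "targets": [
    [[0,0,0,-0.2,0],[0,0,0,-0.15,0],[0,0,0,-0.1,0],[0,0,0,0,0],[0,0,0,0,0]]
  ]
}}

```text
time: 8.28
tcp_pos: [0.5128, 0.3068, 0.281]
orientation: [-3.14, -0.11, -0.0]
force: [-0.8, -1.3, 0.5]
opening: 0.403
```

Request:
{"api": "arm_command", "payload": {
  "targets": [
    [[0,0,0,-0.05,0],[0.45,0,0,0,0],[0.5,0,0,0,0],[0.7,0,0,0,0],[1,0,0,0,0],[1,0,0,0,0],[1,0,0,0,0]]
  ]
}}

```text
time: 9.15
tcp_pos: [0.5128, 0.3068, 0.2802]
orientation: [-3.14, -0.11, -0.0]
force: [0.7, 0.0, -0.1]
opening: 0.998
```

Request:
{"api": "arm_command", "payload": {
  "targets": [
    [[1,0,0,1,0],[1,0,0,2,0],[1,0,0,3,0],[1,0,0,3,0],[1,0,0,2,0],[1,0,0,1,0],[1,0,0,0,0],[1,0,0,0,0]]
  ]
}}

```text
time: 10.15
tcp_pos: [0.5123, 0.3066, 0.3987]
orientation: [3.139, 0.11, -0.004]
force: [0.2, -0.6, -0.4]
opening: 1.0
```

```bash
python3 - <<'E'
from h import *
s=env.get_state();print(s["tcp_pos"],s["orientation"])
c=env.calibration("wrist");cv2.imwrite("pics/w5.png",env.grab_frame("wrist"))
cv2.imwrite("pics/t5.png",env.grab_frame("top"))
E
```

```text
[0.51234576 0.30659077 0.39874581] [ 3.13872524  0.10963658 -0.00374852]
```

View pics/w5.png

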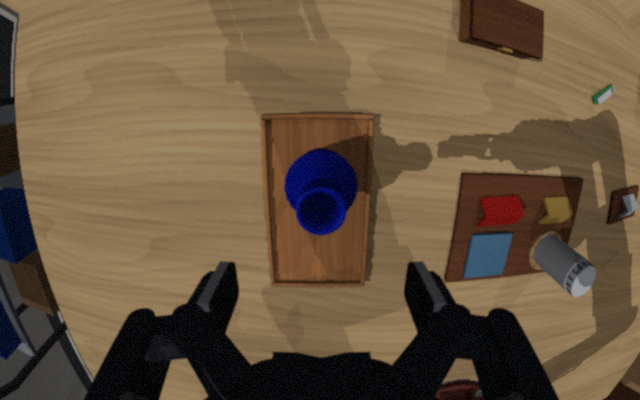

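View pics/t5.png

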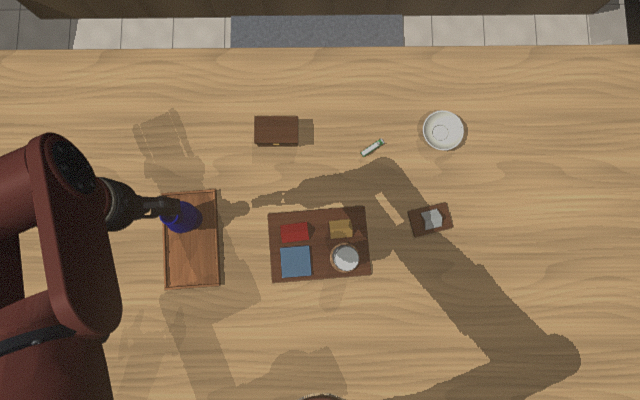

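Request:
{"api": "arm_command", "payload": {
  "targets": [
    [[1,-0.4,-1.5,0,0],[1,-0.8,-3,0,0],[1,-1,-4,0,0],[1,-1.2,-4.5,0,0],[1,-1.2,-4.8,0,0],[1,-1.2,-4.8,0,0],[1,-1.1,-4.4,0,0],[1,-1,-4,0,0],[1,-0.7,-2.8,0,0],[1,-0.4,-1.6,0,0],[1,-0.2,-0.6,0,0],[1,0,0,0,0]]
  ]
}}

```text
time: 11.75
tcp_pos: [0.4204, -0.0534, 0.4]
orientation: [-3.139, -0.108, 0.0]
force: [-1.0, -0.2, 0.9]
opening: 1.004
```

Request:
{"api": "arm_command", "payload": {
  "targets": [
    [[1,0,0,-1,0],[1,0,0,-2,0],[1,0,0,-2,0],[1,0,0,-1,0],[1,0,0,0,0],[1,0,0,0,0],[1,0,0,0,0]]
  ]
}}

```text
time: 12.62
tcp_pos: [0.4212, -0.0533, 0.3411]
orientation: [3.139, 0.11, 0.003]
force: [-0.5, -0.8, -0.5]
opening: 1.002
```

```bash
python3 - <<'E'
from h import *
s=env.get_state();print(s["tcp_pos"],s["orientation"],s["qd"].round(3))
c=env.calibration("wrist");im=env.grab_frame("wrist");cv2.imwrite("pics/w6.png",im)
for X in ([.4203,-.0542,.118],[.4068,.0598,.018]): print(proj("wrist",X,c).round(1))
im=env.grab_frame("top");cv2.imwrite("pics/t6.png",im)
hsv=cv2.cvtColor(cv2.imread("pics/t5.png"),cv2.COLOR_BGR2HSV)
k=cv2.inRange(hsv,(95,60,40),(112,255,255)); k[:, :260]=0;k[:,330:]=0;k[:240]=0;k[300:]=0
cs,_=cv2.findContours(k,0,1); cc=max(cs,key=cv2.contourArea)
L=np.array([onz("top",*p,.018)[:2] for p in cc[:,0]]).astype(np.float32)
print(cv2.boundingRect(cc),cv2.minAreaRect(L))
E
```

```text
[ 0.42119283 -0.05332524  0.34111095] [3.13905307e+00 1.09733935e-01 2.71733550e-03] [-0.003 -0.     0.001 -0.002  0.002  0.002]
[322.9 230.3]
[211.2 194.2]
(280, 246, 31, 32) ((0.40848225355148315, 0.056813519448041916), (0.06785562634468079, 0.06810684502124786), 4.3091278076171875)
```

View pics/w6.png

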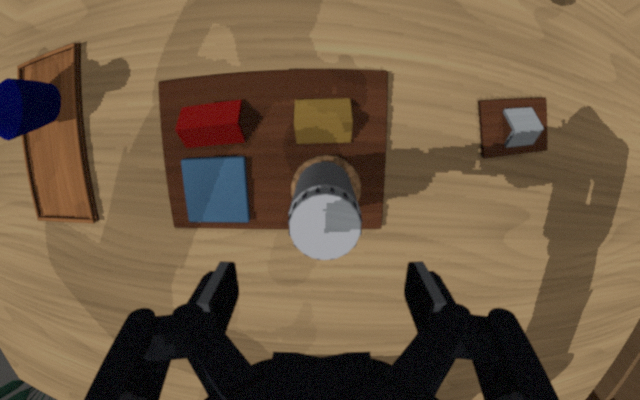

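Request:
{"api": "arm_command", "payload": {
  "targets": [
    [[1,0.05,-0.1,-1.5,0],[1,0,0,-2,0],[1,0,0,-2,0],[1,0,0,-2,0],[1,0,0,-1.5,0],[1,0,0,-0.6,0],[1,0,0,0,0],[1,0,0,0,0]]
  ]
}}

```text
time: 13.72
tcp_pos: [0.4217, -0.0544, 0.2449]
orientation: [3.139, 0.11, 0.002]
force: [0.2, -0.1, 0.0]
opening: 1.0
```

Request:
{"api": "arm_command", "payload": {
  "targets": [
    [[0.8,0,0,0,0],[0,0,0,0,0],[0,0,0,0,0],[0,0,0,0,0],[0,0,0,0,0],[0,0,0,0,0]]
  ]
}}

```text
time: 14.48
tcp_pos: [0.4219, -0.0546, 0.2452]
orientation: [3.139, 0.11, 0.002]
force: [-0.9, -0.9, 5.5]
opening: 0.612
```

Request:
{"api": "arm_command", "payload": {
  "targets": [
    [[0,0,0,0.5,0],[0,0,0,1,0],[0,0,0,1.5,0],[0,0,0,1,0],[0,0,0,0.5,0],[0,0,0,0,0]]
  ]
}}

```text
time: 15.22
tcp_pos: [0.4214, -0.0543, 0.2898]
orientation: [3.139, 0.11, 0.002]
force: [-1.0, -0.0, -2.4]
opening: 0.618
```

```bash
python3 - <<'E'
from h import *
s=env.get_state();print(s["tcp_pos"],s["force"],s["opening"])
cv2.imwrite("pics/w7.png",env.grab_frame("wrist"))
im=env.grab_frame("scene");cv2.imwrite("pics/s7.png",cv2.resize(im[80:240,200:360],None,fx=3,fy=3))
E
```

```text
[ 0.42141957 -0.05427474  0.28977286] [-0.95245825 -0.0281698  -2.44287969] 0.6181187976041955
```

View pics/w7.png

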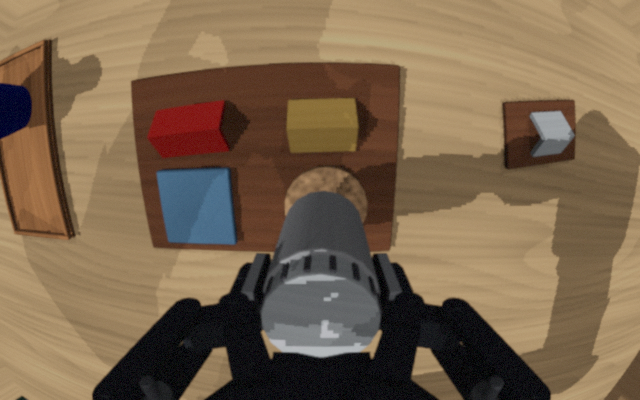

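View pics/s7.png

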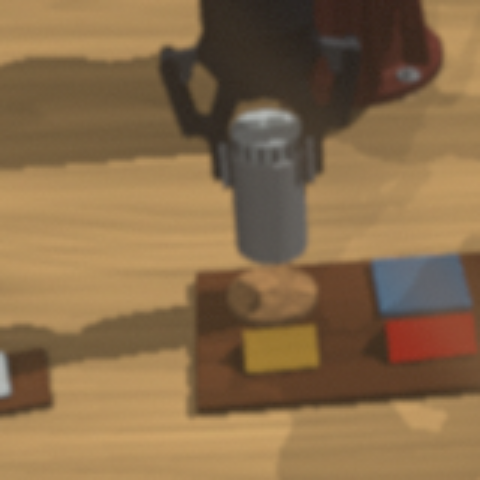

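Request:
{"api": "arm_command", "payload": {
  "targets": [
    [[0,0,1.2,0,0],[0,0,2.6,0,0],[0,-0.1,3.6,0,0],[0,-0.1,4.2,0,0],[0,-0.1,4.5,0,0],[0,-0.1,4.5,0,0],[0,-0.1,4.2,0,0],[0,-0.1,3.7,0,0],[0,-0.1,3,0,0],[0,-0.1,2.2,0,0],[0,0,1.3,0,0],[0,0,0.5,0,0]]
  ]
}}

```text
time: 16.82
tcp_pos: [0.4129, 0.3014, 0.2888]
orientation: [3.139, 0.111, -0.001]
force: [-0.1, -0.0, -2.4]
opening: 0.617
```

Request:
{"api": "arm_command", "payload": {
  "targets": [
    [[0,0,0,0,0],[0,0,0,-0.8,0],[0,0,0,-1.5,0],[0,0,0,-1.4,0],[0,0,0,-0.8,0],[0,0,0,-0.5,0],[0,0,0,-0.2,0],[0,0,0,0,0],[0,0,0,0,0]]
  ]
}}

```text
time: 17.95
tcp_pos: [0.4135, 0.3009, 0.2377]
orientation: [-3.139, -0.11, -0.001]
force: [0.0, 0.2, -3.0]
opening: 0.618
```

Request:
{"api": "arm_command", "payload": {
  "targets": [
    [[0,0,0,-0.2,0],[0,0,0,-0.15,0],[0,0,0,-0.1,0],[0,0,0,0,0],[0,0,0,0,0]]
  ]
}}

```text
time: 18.58
tcp_pos: [0.4134, 0.3008, 0.2332]
orientation: [3.14, 0.11, 0.0]
force: [-2.0, -1.7, 3.6]
opening: 0.615
```

Request:
{"api": "arm_command", "payload": {
  "targets": [
    [[0.65,0,0,0,0],[0.7,0,0,0,0],[1,0,0,0,0],[1,0,0,0,0],[1,0,0,0.5,0],[1,0,0,2,0],[1,0,0,3,0],[1,0,0,3,0],[1,0,0,2,0],[1,0,0,1,0],[1,0,0,0.5,0],[1,0,0,0,0]]
  ]
}}

```text
time: 20.08
tcp_pos: [0.4131, 0.3007, 0.3523]
orientation: [3.139, 0.11, -0.001]
force: [0.3, -1.5, -0.0]
opening: 1.0
```

Request:
{"api": "arm_command", "payload": {
  "targets": [
    [[1,0.4,-1.2,0,0],[1,0.6,-2.6,0,0],[1,0.7,-3.6,0,0],[1,0.8,-4.2,0,0],[1,0.8,-4.6,0,0],[1,0.8,-4.6,0,0],[1,0.8,-4.2,0,0],[1,0.8,-3.7,0,0],[1,0.7,-3,0,0],[1,0.5,-2,0,0],[1,0.2,-1.1,0,0.015],[1,0,-0.4,0,0]]
  ]
}}

```text
time: 21.58
tcp_pos: [0.484, -0.0518, 0.3521]
orientation: [-3.138, -0.132, 0.002]
force: [0.7, 0.1, 0.0]
opening: 1.0
```

Request:
{"api": "arm_command", "payload": {
  "targets": [
    [[1,0,0,-1,0],[1,0,0,-2,0],[1,0,0,-2,0],[1,0,0,-1,0],[1,0,0,0,0],[1,0,0,0,0],[1,0,0,0,0]]
  ]
}}

```text
time: 22.45
tcp_pos: [0.4847, -0.0513, 0.2936]
orientation: [3.138, 0.133, 0.003]
force: [0.5, -0.3, 0.3]
opening: 1.001
```

```bash
python3 - <<'E'
from h import *
s=env.get_state();print(s["tcp_pos"],s["orientation"],s["qd"].round(3))
c=env.calibration("wrist");im=env.grab_frame("wrist");cv2.imwrite("pics/w8.png",im)
np.save("w8c.npy",c,allow_pickle=True)
im=env.grab_frame("top");cv2.imwrite("pics/t8.png",im)
cv2.imwrite("pics/t8z.png",cv2.resize(im[170:300,150:290],None,fx=4,fy=4))
E
```

```text
[ 0.48473075 -0.05128649  0.29364154] [3.13823286e+00 1.33316456e-01 2.87582381e-03] [-0.002 -0.     0.002 -0.002 -0.001 -0.002]
```

View pics/w8.png

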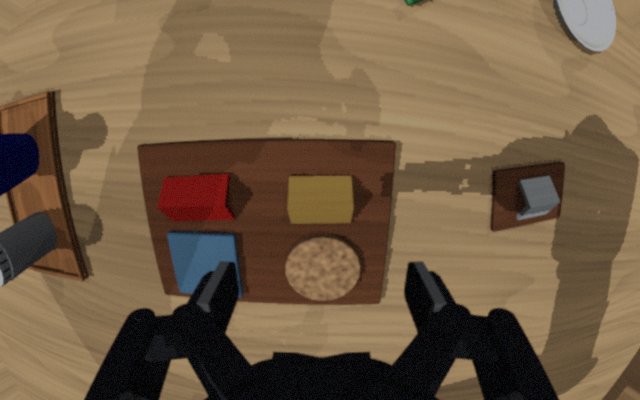

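View pics/t8z.png

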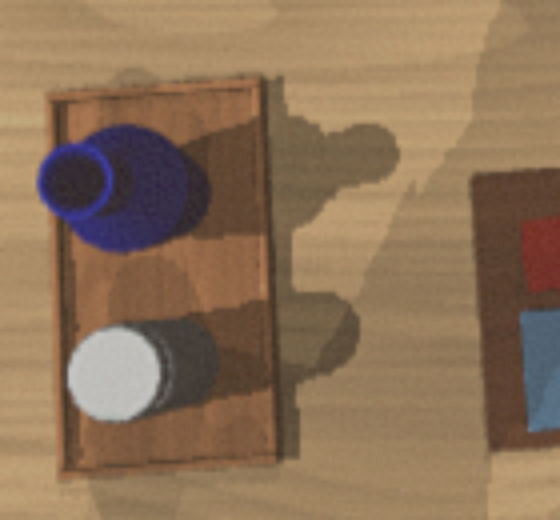

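```bash
cat >> h.py <<'E'
def mask(im,lo,hi,box=None):
    k=cv2.inRange(cv2.cvtColor(im,cv2.COLOR_BGR2HSV),lo,hi)
    if box:
        q=np.zeros_like(k);x0,x1,y0,y1=box;q[y0:y1,x0:x1]=k[y0:y1,x0:x1];k=q
    cs,_=cv2.findContours(k,0,1); return max(cs,key=cv2.contourArea)
def rect(name,cc,z,c=None):
    L=np.array([onz(name,*p,z,c)[:2] for p in cc[:,0]]).astype(np.float32)
    return cv2.minAreaRect(L)
E
python3 - <<'E'
from h import *
c=np.load("w8c.npy",allow_pickle=True).item()
w=cv2.imread("pics/w8.png");t=cv2.imread("pics/t8.png")
f=lambda r:[tuple(np.round(x,4)) if np.ndim(x) else round(float(x),2) for x in r]
b=mask(w,(17,80,60),(35,255,255),(275,365,165,235));print("brass w",cv2.boundingRect(b),f(rect("wrist",b,.010,c)),f(rect("wrist",b,.02,c)))
b=mask(w,(0,150,90),(8,255,255),(150,245,165,235));print("red w",f(rect("wrist",b,.010,c)))
b=mask(w,(5,60,90),(25,200,255),(275,370,232,305));print("cork w",cv2.contourArea(b),cv2.boundingRect(b),f(rect("wrist",b,.018,c)))
b=mask(t,(17,80,60),(35,255,255),(320,365,210,245));print("brass t",f(rect("top",b,.010)))
b=mask(t,(0,150,60),(8,255,255),(270,325,215,245));print("red t",f(rect("top",b,.010)))
for X in ([.5061,-.2659,.008],[.5056,-.2671,.0327]): print(proj("wrist",X,c))
cv2.imwrite("pics/w8z.png",cv2.resize(w[150:240,480:580],None,fx=7,fy=7,interpolation=cv2.INTER_CUBIC))
cv2.imwrite("pics/t8y.png",cv2.resize(t[195:290,320:380],None,fx=8,fy=6,interpolation=cv2.INTER_CUBIC))
E
```

```text
brass w (287, 175, 68, 49) [(np.float64(0.4854), np.float64(-0.0503)), (np.float64(0.0438), np.float64(0.0584)), 4.86] [(np.float64(0.4887), np.float64(-0.05)), (np.float64(0.0421), np.float64(0.0561)), 4.86]
red w [(np.float64(0.4767), np.float64(0.0677)), (np.float64(0.0432), np.float64(0.0774)), 6.19]
cork w 4044.0 (275, 237, 95, 68) [(np.float64(0.4166), np.float64(-0.0577)), (np.float64(0.0748), np.float64(0.0934)), 4.81]Traceback (most recent call last):
  File "<stdin>", line 8, in <module>
  File "h.py", line 25, in mask
    cs,_=cv2.findContours(k,0,1); return max(cs,key=cv2.contourArea)
                                         ~~~^^^^^^^^^^^^^^^^^^^^^^^^
ValueError: max() iterable argument is empty
```

Request:
{"api": "arm_command", "payload": {
  "targets": [
    [[1,0.05,0.05,-1.5,0],[1,0,0,-2,0],[1,0,0,-2.5,0],[1,0,0,-2,0],[1,0,0,-1.5,0],[1,0,0,-1,0],[1,0,0,-0.3,0],[1,0,0,0,0],[1,0,0,0,0]]
  ]
}}

```text
time: 23.68
tcp_pos: [0.4853, -0.0509, 0.1854]
orientation: [3.138, 0.133, 0.002]
force: [0.4, -0.2, 0.3]
opening: 1.001
```

Request:
{"api": "arm_command", "payload": {
  "targets": [
    [[0.8,0,0,0,0],[0,0,0,0,0],[0,0,0,0,0],[0,0,0,0,0],[0,0,0,0,0],[0,0,0,0,0]]
  ]
}}

```text
time: 24.42
tcp_pos: [0.4852, -0.0509, 0.1854]
orientation: [3.138, 0.133, 0.002]
force: [-1.4, -0.0, 5.4]
opening: 0.589
```

```bash
python3 - <<'E'
from h import *
s=env.get_state();print(s["tcp_pos"],s["orientation"],s["force"])
cv2.imwrite("pics/w9.png",env.grab_frame("wrist"))
im=env.grab_frame("scene");cv2.imwrite("pics/s9.png",cv2.resize(im[120:230,250:380],None,fx=4,fy=4))
E
```

```text
[ 0.48523972 -0.05093246  0.18543383] [3.13826318e+00 1.33234078e-01 1.64895163e-03] [-1.42136701 -0.03931778  5.43991834]
```

View pics/w9.png

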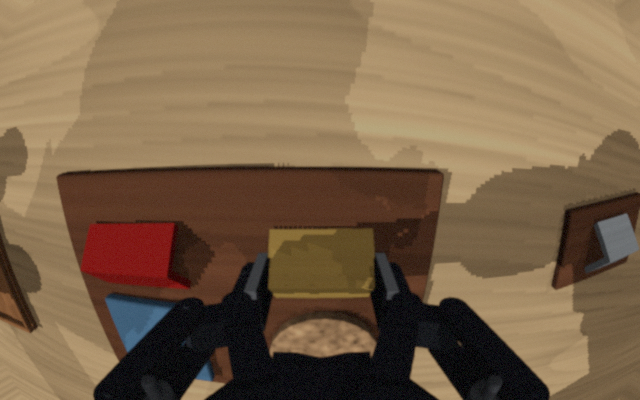

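View pics/s9.png

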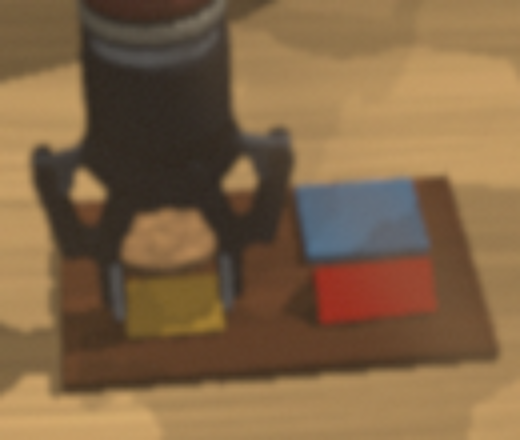

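Request:
{"api": "arm_command", "payload": {
  "targets": [
    [[0,0,0,0.5,0],[0,0,0,1.5,0],[0,0,0,2,0],[0,0,0,2,0],[0,0,-1,1.5,0.02],[0,0.1,-2,0.5,0.04],[0,0.2,-2,0,0.04],[0,0.2,-1.5,0,0.03],[0,0.2,-1,0,0.02],[0,0,-0.5,0,0],[0,0,0,0,0],[0,0,0,0,0]]
  ]
}}

```text
time: 26.02
tcp_pos: [0.4916, -0.1303, 0.2646]
orientation: [-3.119, -0.368, 0.001]
force: [-0.4, -0.6, -1.5]
opening: 0.592
```

```bash
python3 - <<'E'
from h import *
s=env.get_state();print(s["tcp_pos"],s["orientation"],s["force"],s["qd"].round(3))
c=env.calibration("wrist");np.save("w10c.npy",c,allow_pickle=True)
w=env.grab_frame("wrist");cv2.imwrite("pics/w10.png",w)
t=env.grab_frame("top")
cv2.imwrite("pics/w10z.png",cv2.resize(w[80:280,380:580],None,fx=3,fy=3,interpolation=cv2.INTER_CUBIC))
E
```

```text
[ 0.49162684 -0.13032624  0.2645766 ] [-3.11947153e+00 -3.68195228e-01  5.26568955e-04] [-0.41896695 -0.56224022 -1.49480345] [ 0.003  0.001 -0.001  0.001 -0.     0.001]
```

View pics/w10.png

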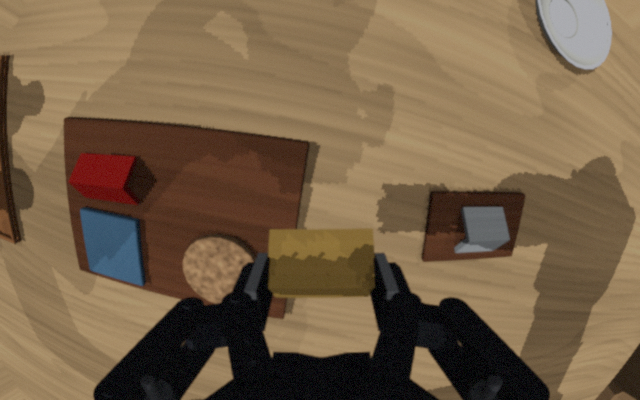

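View pics/w10z.png

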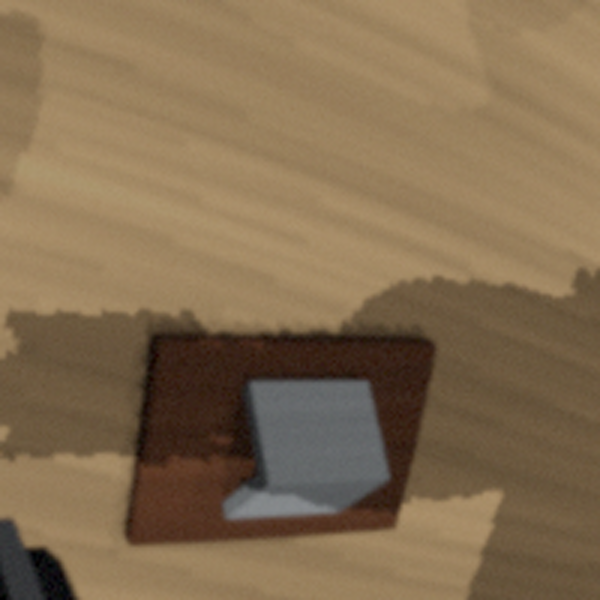

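```bash
python3 - <<'E'
from h import *
c=np.load("w10c.npy",allow_pickle=True).item()
g=lambda p,z: onz("wrist",(p[0]+.5)/3-.5+380,(p[1]+.5)/3-.5+80,z,c)[:2]
def L(n,P,z):
    A=np.array([g(p,z) for p in P]); print(n,A.round(4).tolist(),A.mean(0).round(4), "ang",np.arctan2(*(A[0]-A[1])[::-1])-np.pi/2, np.linalg.norm(A[0]-A[1])); return A
far=L("far",[(248,380),(368,380)],.008); near=L("near",[(225,520),(335,512)],.008)
print((far.mean(0)+near.mean(0))/2)
L("ridge",[(265,487),(390,478)],.0327)
L("plate far",[(157,335),(435,342)],.008);L("plate near",[(140,540),(396,525)],.008)
w=cv2.imread("pics/w10.png")
b=mask(w,(5,60,90),(25,200,255),(180,255,232,290))
print("tile",rect("wrist",mask(w,(95,60,40),(112,255,255),(70,160,200,300)),.018,c))
for X in ([.4165,-.0577,.018],[.4085,.0568,.018],[.4769,.0595,.01],[.506,-.2663,.008]): print(proj("wrist",X,c))
print("cork",onz("wrist",219,268,.018,c))
E
```

```text
far [[0.5225, -0.2435], [0.532, -0.2837]] [ 0.5272 -0.2636] ang 0.23093160308385707 0.0413401828193381
near [[0.4799, -0.2542], [0.4895, -0.292]] [ 0.4847 -0.2731] ang 0.24962191957556046 0.03899483326680531
[ 0.50595017 -0.26837425]
ridge [[0.5017, -0.2462], [0.512, -0.2859]] [ 0.5068 -0.2661] ang 0.25456027557281224 0.04108674945947315
plate far [[0.5281, -0.2119], [0.549, -0.3035]] [ 0.5385 -0.2577] ang 0.2242226126901321 0.09402316613942521
plate near [[0.4684, -0.2297], [0.4894, -0.3189]] [ 0.4789 -0.2743] ang 0.23102239696558535 0.09163025024639382
tile ((0.4124706983566284, 0.05506191402673721), (0.07156290113925934, 0.07133617252111435), 4.397154808044434)
[218.75309516 275.95561264]
[109.46737737 249.91724867]
[109.43009952 178.75848798]
[476.65750047 229.20663324]
cork [ 0.42473126 -0.05728624  0.018     ]
```

Request:
{"api": "arm_command", "payload": {
  "targets": [
    [[0,0.1,-1,0,0],[0,0.2,-2,0,0],[0,0.3,-2.8,0,0],[0,0.3,-2.8,0,0],[0,0.3,-2.4,0,0],[0,0.2,-1.7,0,0],[0,0.05,-0.8,-0.5,0],[0,0,-0.2,-1.5,0],[0,0,0,-2,0],[0,0,0,-1.3,0],[0,0,0,-0.5,0],[0,0,0,0,0]]
  ]
}}

```text
time: 27.62
tcp_pos: [0.5062, -0.2673, 0.2061]
orientation: [-3.119, -0.369, 0.001]
force: [-0.2, -0.2, -2.5]
opening: 0.588
```

```bash
python3 - <<'E'
from h import *
s=env.get_state();print(s["tcp_pos"],s["orientation"],s["force"],s["qd"].round(3))
w=env.grab_frame("wrist");cv2.imwrite("pics/w11.png",w)
t=env.grab_frame("scene");cv2.imwrite("pics/s11.png",cv2.resize(t[130:240,140:270],None,fx=5,fy=5,interpolation=cv2.INTER_CUBIC))
E
```

```text
[ 0.50616766 -0.2673215   0.20606901] [-3.11909973e+00 -3.68615674e-01  1.32496411e-03] [-0.15445102 -0.16217402 -2.4513274 ] [-0.002 -0.018 -0.015 -0.     0.001  0.001]
```

View pics/w11.png

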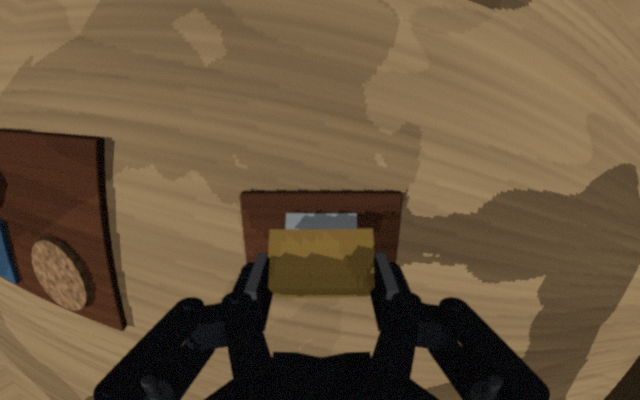

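View pics/s11.png

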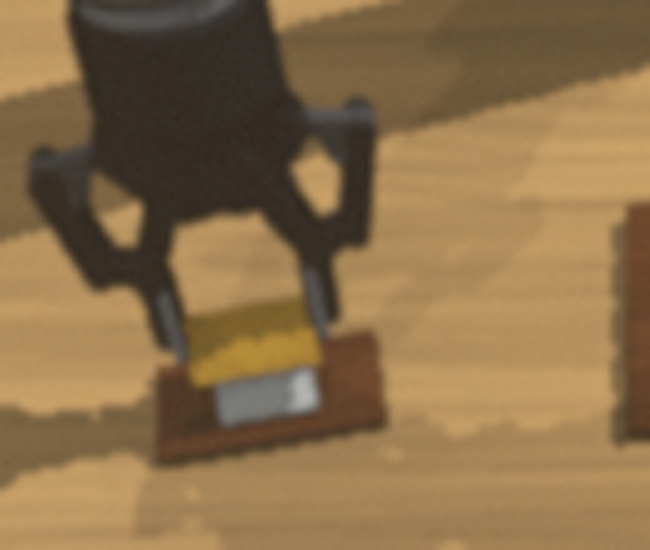

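Request:
{"api": "arm_command", "payload": {
  "targets": [
    [[0,0,0,-0.4,0],[0,0,0,-0.4,0],[0,0,0,-0.2,0],[0,0,0,-0.15,0],[0,0,0,0,0],[0,0,0,0,0]]
  ]
}}

```text
time: 28.48
tcp_pos: [0.5063, -0.2678, 0.1953]
orientation: [3.12, 0.368, 0.0]
force: [0.5, -1.1, -1.0]
opening: 0.59
```

Request:
{"api": "arm_command", "payload": {
  "targets": [
    [[0,0,0,-0.2,0],[0,0,0,-0.15,0],[0,0,0,-0.1,0],[0,0,0,0,0],[0,0,0,0,0]]
  ]
}}

```text
time: 29.1
tcp_pos: [0.5061, -0.2678, 0.1909]
orientation: [-3.12, -0.368, 0.001]
force: [-2.8, 0.1, 3.0]
opening: 0.592
```

Request:
{"api": "arm_command", "payload": {
  "targets": [
    [[0,0,0,-0.05,0],[0,0,0,0,0],[0.62,0,0,0,0],[0.65,0,0,0,0],[0.8,0,0,0,0],[1,0,0,0,0],[1,0,0,0,0]]
  ]
}}

```text
time: 29.98
tcp_pos: [0.5063, -0.2677, 0.1901]
orientation: [-3.12, -0.368, -0.0]
force: [0.4, -0.3, -0.5]
opening: 0.996
```

Request:
{"api": "arm_command", "payload": {
  "targets": [
    [[1,0,0,1,0],[1,0,0,2,0],[1,0,0,3,0],[1,0,0,2,0],[1,0,0,1,0],[1,0,0,0,0],[1,0,0,0,0]]
  ]
}}

```text
time: 30.85
tcp_pos: [0.5058, -0.2674, 0.2791]
orientation: [-3.119, -0.368, 0.002]
force: [-0.6, -0.0, 0.4]
opening: 0.999
```

```bash
python3 - <<'E'
from h import *
s=env.get_state();print(s["tcp_pos"],s["orientation"],s["force"],s["qd"].round(3))
c=env.calibration("wrist");np.save("w12c.npy",c,allow_pickle=True)
w=env.grab_frame("wrist");cv2.imwrite("pics/w12.png",w)
t=env.grab_frame("scene");cv2.imwrite("pics/s12.png",cv2.resize(t[170:240,150:240],None,fx=7,fy=7,interpolation=cv2.INTER_CUBIC))
E
```

```text
[ 0.50577647 -0.26740939  0.27914555] [-3.11860630e+00 -3.67770488e-01  2.42186783e-03] [-0.60004033 -0.0403582   0.35505081] [-0.001  0.01   0.005  0.    -0.001  0.   ]
```

View pics/w12.png

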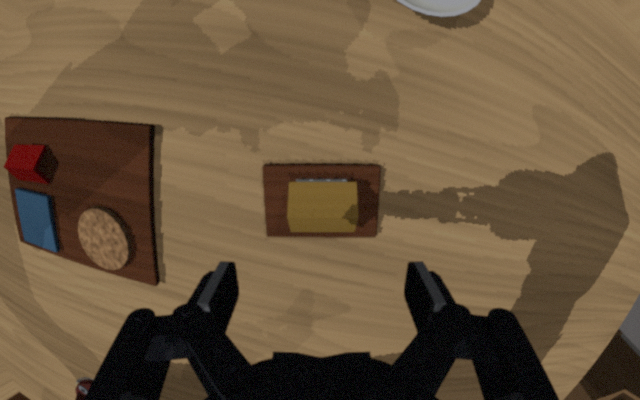

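View pics/s12.png

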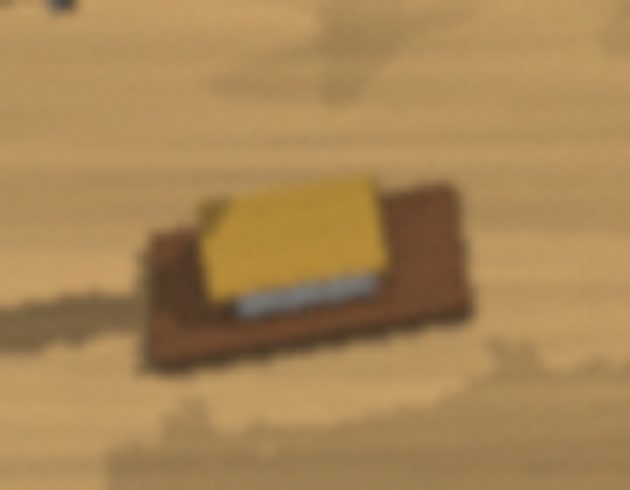

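```bash
python3 - <<'E'
from h import *
c=np.load("w12c.npy",allow_pickle=True).item()
w=cv2.imread("pics/w12.png")
cv2.imwrite("pics/w12z.png",cv2.resize(w[155:245,255:390],None,fx=5.5,fy=5.5,interpolation=cv2.INTER_CUBIC))
b=mask(w,(17,80,60),(35,255,255),(270,380,165,240));print(cv2.boundingRect(b),cv2.minAreaRect(b))
# expected corners of nested brass at (0.506,-0.267,yaw .235)
y=.235;X=np.array([np.cos(y),np.sin(y)]);Y=np.array([-np.sin(y),np.cos(y)])
o=np.array([.506,-.267])
for sx,z in((.021,.0151),(0,.0398),(-.021,.0151)):
  for sy in(.026,-.026): print(sx,sy,proj("wrist",[*(o+sx*X+sy*Y),z],c).round(1))
E
```

```text
(287, 181, 72, 52) ((322.5, 206.5), (51.0, 71.0), 90.0)
0.021 0.026 [288.5 181.8]
0.021 -0.026 [354.8 181.8]
0 0.026 [286.  218.6]
0 -0.026 [357.2 218.7]
-0.021 0.026 [290.3 230.8]
-0.021 -0.026 [353.  230.8]
```

View pics/w12z.png

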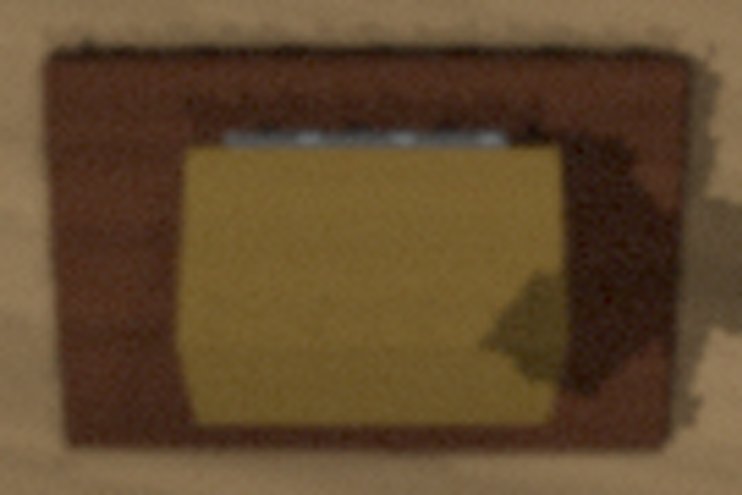

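Request:
{"api": "arm_command", "payload": {
  "targets": [
    [[1,-0.1,1,0,0],[1,-0.2,2.4,0,-0.01],[1,-0.3,3.4,0,-0.02],[1,-0.4,4,0,-0.02],[1,-0.4,4.3,0,-0.02],[1,-0.4,4.3,0,-0.02],[1,-0.4,4,0,-0.02],[1,-0.3,3.4,0,-0.02],[1,-0.2,2.8,0,0],[1,-0.1,1.8,0,0],[1,-0.1,1,0,0],[1,0,0.3,0,0]]
  ]
}}

```text
time: 32.45
tcp_pos: [0.4769, 0.0598, 0.2799]
orientation: [3.137, 0.166, -0.001]
force: [0.2, 0.1, 0.8]
opening: 1.001
```

Request:
{"api": "arm_command", "payload": {
  "targets": [
    [[1,0,0,0,0],[1,0,0,0,0],[1,0,0,0,0],[1,0,0,0,0]]
  ]
}}

```text
time: 32.95
tcp_pos: [0.4773, 0.059, 0.2802]
orientation: [3.137, 0.164, -0.0]
force: [-0.1, -0.5, -0.6]
opening: 0.997
```

```bash
python3 - <<'E'
from h import *
s=env.get_state();print(s["tcp_pos"],s["orientation"],s["qd"].round(3), 2*np.arctan2(s["orientation"][1],s["orientation"][0]))
c=env.calibration("wrist")
w=env.grab_frame("wrist");cv2.imwrite("pics/w13.png",w)
b=mask(w,(0,150,70),(8,255,255),(200,440,100,270));print(cv2.boundingRect(b),cv2.minAreaRect(b))
for y in (.10,.12):
  X=np.array([np.cos(y),np.sin(y)]);Y=np.array([-np.sin(y),np.cos(y)])
  o=np.array([.477,.060])
  for sx,z in((.021,.01),(0,.0347),(-.021,.01)):
    print(y,[proj("wrist",[*(o+sx*X+sy*Y),z],c).round(1).tolist() for sy in(.032,-.032)])
cv2.imwrite("pics/w13z.png",cv2.resize(w[150:300,250:400],None,fx=4,fy=4,interpolation=cv2.INTER_CUBIC))
E
```

```text
[0.4773061  0.05896202 0.28017911] [ 3.13730549e+00  1.63650527e-01 -7.32287905e-05] [ 0.002 -0.001  0.002 -0.001  0.     0.001] 0.10423106145931818
(278, 178, 87, 53) ((321.0, 204.0), (52.0, 86.0), 90.0)
0.1 [[280.7, 180.6], [360.3, 181.0]]
0.1 [[277.7, 216.3], [362.9, 216.7]]
0.1 [[282.6, 228.5], [358.0, 228.8]]
0.12 [[280.2, 181.4], [359.8, 180.2]]
0.12 [[277.7, 217.1], [363.0, 215.9]]
0.12 [[283.2, 229.2], [358.5, 228.1]]
```

View pics/w13.png

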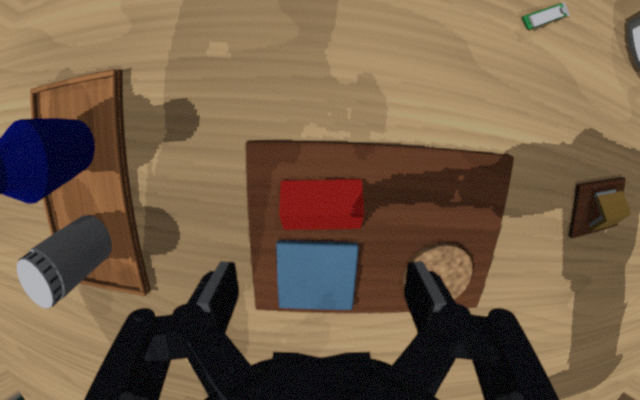

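View pics/w13z.png

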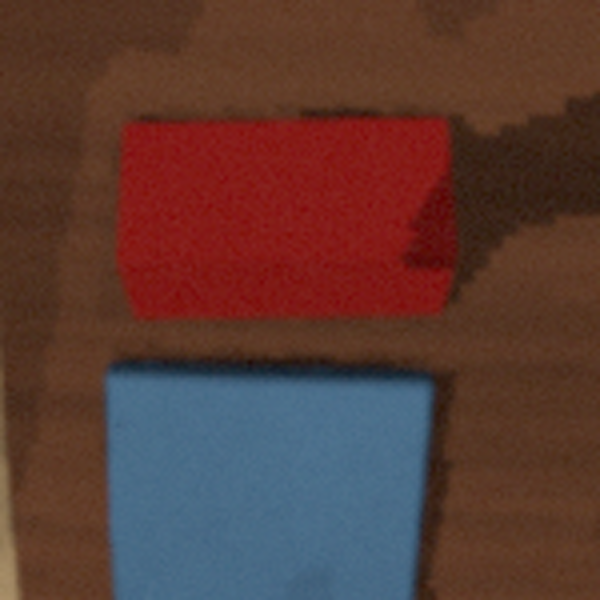

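Request:
{"api": "arm_command", "payload": {
  "targets": [
    [[1,0.05,0.1,-1.5,0.012],[1,0,0,-2,0],[1,0,0,-2.2,0],[1,0,0,-1.8,0],[1,0,0,-1.2,0],[1,0,0,-0.6,0],[1,0,0,-0.2,0],[1,0,0,0,0],[1,0,0,0,0]]
  ]
}}

```text
time: 34.12
tcp_pos: [0.4782, 0.0603, 0.1858]
orientation: [3.136, 0.183, 0.002]
force: [-0.1, 0.6, -0.8]
opening: 1.001
```

Request:
{"api": "arm_command", "payload": {
  "targets": [
    [[0.85,0,0,0,0],[0,0,0,0,0],[0,0,0,0,0],[0,0,0,0,0],[0,0,0,0,0],[0,0,0,0,0]]
  ]
}}

```text
time: 34.88
tcp_pos: [0.4783, 0.0603, 0.1861]
orientation: [-3.136, -0.183, -0.002]
force: [-1.2, 0.1, 5.9]
opening: 0.729
```

```bash
python3 - <<'E'
from h import *
s=env.get_state();print(s["tcp_pos"],s["orientation"],s["force"])
w=env.grab_frame("wrist");cv2.imwrite("pics/w14.png",w)
E
```

```text
[0.47830109 0.06033201 0.1860839 ] [-3.13618641e+00 -1.83369710e-01 -1.97782712e-03] [-1.21889027  0.12497163  5.87604559]
```

View pics/w14.png

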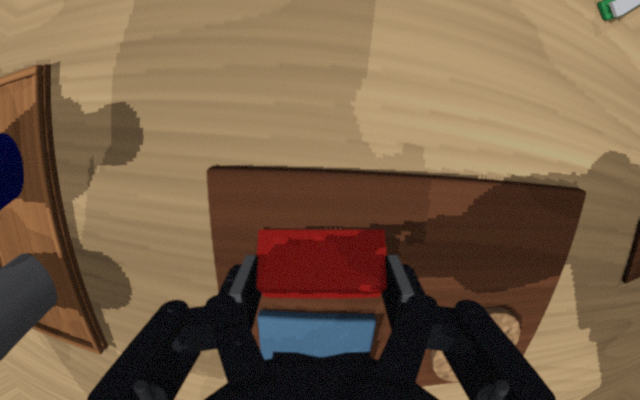

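Request:
{"api": "arm_command", "payload": {
  "targets": [
    [[0,0,0,0.5,0],[0,0,0,1.5,0],[0,0,0,2,0],[0,0,0,2,0],[0,0,0,1.5,0],[0,0,0,0.5,0],[0,0,0,0,0]]
  ]
}}

```text
time: 35.8
tcp_pos: [0.4777, 0.0603, 0.2654]
orientation: [3.136, 0.183, 0.001]
force: [0.1, 0.0, 0.3]
opening: 0.721
```

Request:
{"api": "arm_command", "payload": {
  "targets": [
    [[0,0.1,-1,0,0],[0,0.2,-2.4,0,0.01],[0,0.3,-3.4,0,0.02],[0,0.4,-4,0,0.02],[0,0.4,-4.3,0,0.02],[0,0.4,-4.3,0,0.02],[0,0.4,-4,0,0.02],[0,0.3,-3.4,0,0.008],[0,0.2,-2.8,0,0],[0,0.1,-1.8,0,0],[0,0,-1,0,0],[0,0,-0.4,0,0]]
  ]
}}

```text
time: 37.3
tcp_pos: [0.5056, -0.2678, 0.2648]
orientation: [-3.119, -0.368, 0.001]
force: [-0.6, -0.2, -0.2]
opening: 0.725
```

Request:
{"api": "arm_command", "payload": {
  "targets": [
    [[0,0,0,-0.5,0],[0,0,0,-1.5,0],[0,0,0,-1.5,0],[0,0,0,-1,0],[0,0,0,-0.5,0],[0,0,0,-0.3,0],[0,0,0,0,0],[0,0,0,0,0]]
  ]
}}

```text
time: 38.3
tcp_pos: [0.506, -0.2679, 0.2127]
orientation: [3.119, 0.368, 0.001]
force: [-0.8, -0.8, -0.4]
opening: 0.727
```

```bash
python3 - <<'E'
from h import *
s=env.get_state();print(s["tcp_pos"],s["orientation"],s["force"],s["qd"].round(3), 2*np.arctan2(s["orientation"][1],s["orientation"][0]))
w=env.grab_frame("wrist");cv2.imwrite("pics/w15.png",w)
t=env.grab_frame("scene");cv2.imwrite("pics/s15.png",cv2.resize(t[130:240,140:270],None,fx=5,fy=5,interpolation=cv2.INTER_CUBIC))
E
```

```text
[ 0.50600987 -0.2679411   0.21272651] [3.11929276e+00 3.67752729e-01 1.31354861e-03] [-0.76814828 -0.81175401 -0.38148662] [ 0.002 -0.001 -0.001  0.001 -0.001  0.   ] 0.23470893286740746
```

View pics/w15.png

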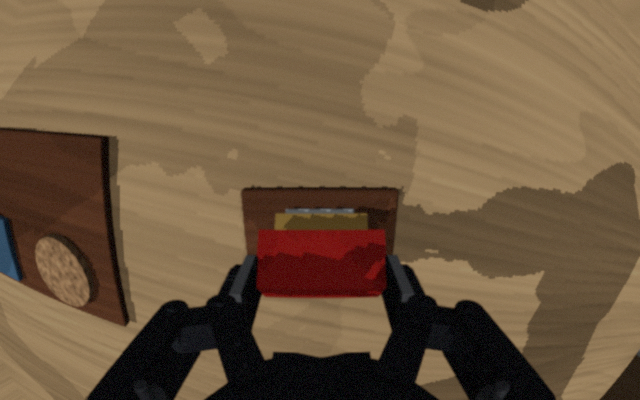

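View pics/s15.png

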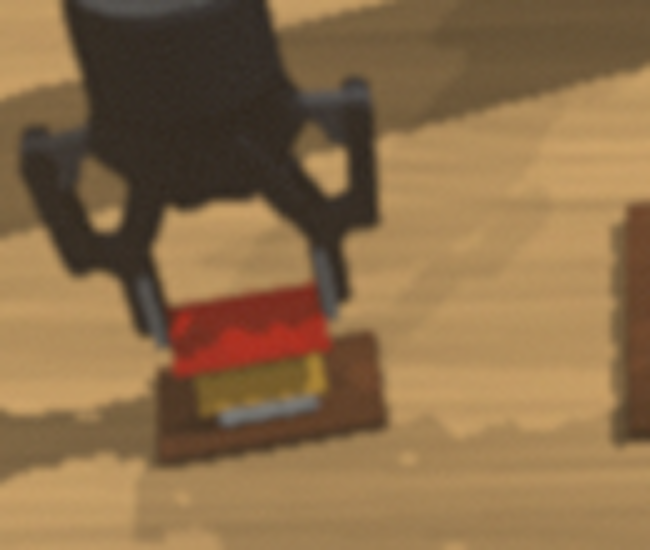

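Request:
{"api": "arm_command", "payload": {
  "targets": [
    [[0,0,0,-0.3,0],[0,0,0,-0.4,0],[0,0,0,-0.2,0],[0,0,0,-0.1,0],[0,0,0,0,0],[0,0,0,0,0]]
  ]
}}

```text
time: 39.15
tcp_pos: [0.5058, -0.2678, 0.2023]
orientation: [3.12, 0.368, 0.0]
force: [0.2, 0.7, -0.4]
opening: 0.73
```

Request:
{"api": "arm_command", "payload": {
  "targets": [
    [[0,0,0,-0.15,0],[0,0,0,-0.15,0],[0,0,0,-0.1,0],[0,0,0,0,0],[0,0,0,0,0]]
  ]
}}

```text
time: 39.78
tcp_pos: [0.5062, -0.2678, 0.1986]
orientation: [3.119, 0.368, 0.002]
force: [1.4, 0.9, 0.9]
opening: 0.726
```

Request:
{"api": "arm_command", "payload": {
  "targets": [
    [[0,0,0,-0.05,0],[0,0,0,0,0],[0.75,0,0,0,0],[0.77,0,0,0,0],[0.85,0,0,0,0],[1,0,0,0,0],[1,0,0,0,0]]
  ]
}}

```text
time: 40.65
tcp_pos: [0.5056, -0.2677, 0.1975]
orientation: [-3.12, -0.368, 0.001]
force: [-0.0, 1.0, 0.0]
opening: 1.0
```

Request:
{"api": "arm_command", "payload": {
  "targets": [
    [[1,0,0,1,0],[1,0,0,2,0],[1,0,0,3,0],[1,0,0,2,0],[1,0,0,1,0],[1,0,0,0,0],[1,0,0,0,0]]
  ]
}}

```text
time: 41.52
tcp_pos: [0.5053, -0.2674, 0.2866]
orientation: [-3.119, -0.368, 0.002]
force: [-0.7, 0.2, 0.0]
opening: 1.001
```

```bash
python3 - <<'E'
from h import *
s=env.get_state();print(s["tcp_pos"],s["orientation"],s["force"],s["qd"].round(3))
c=env.calibration("wrist")
w=env.grab_frame("wrist");cv2.imwrite("pics/w16.png",cv2.resize(w[155:245,255:390],None,fx=5.5,fy=5.5,interpolation=cv2.INTER_CUBIC))
t=env.grab_frame("scene");cv2.imwrite("pics/s16.png",cv2.resize(t[170:240,150:240],None,fx=7,fy=7,interpolation=cv2.INTER_CUBIC))
y=.235;X=np.array([np.cos(y),np.sin(y)]);Y=np.array([-np.sin(y),np.cos(y)])
o=np.array([.506,-.267])
for h,z0 in ((.026,.0151),(.032,.0222)):
 for sx,z in((.021,z0),(0,z0+.0247),(-.021,z0)):
  print([((proj("wrist",[*(o+sx*X+sy*Y),z],c)-[255,155]+.5)*5.5-.5).round(0).tolist() for sy in(h,-h)])
E
```

```text
[ 0.5052827  -0.26740608  0.28662646] [-3.11858972e+00 -3.67808713e-01  2.35659249e-03] [-0.65528802  0.17218012  0.02950625] [-0.     0.01   0.008  0.    -0.002 -0.   ]
[[192.0, 133.0], [547.0, 133.0]]
[[179.0, 328.0], [560.0, 328.0]]
[[201.0, 396.0], [537.0, 396.0]]
[[146.0, 146.0], [594.0, 146.0]]
[[129.0, 347.0], [610.0, 348.0]]
[[158.0, 415.0], [581.0, 415.0]]
```

View pics/w16.png

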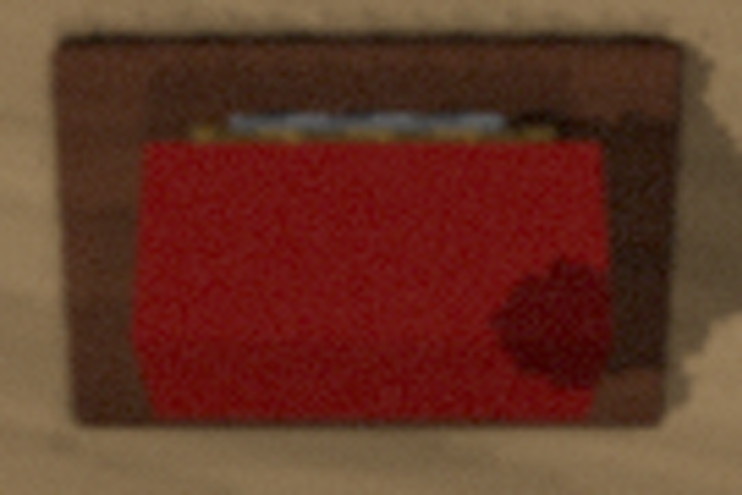

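View pics/s16.png

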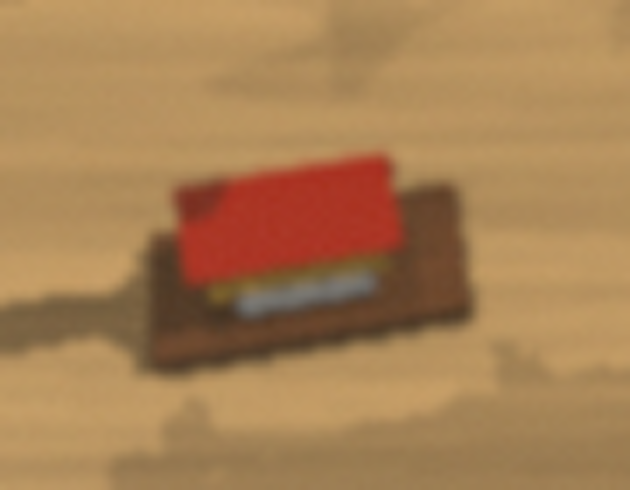

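Request:
{"api": "arm_command", "payload": {
  "targets": [
    [[1,0,0,2,0],[1,-0.2,1.5,2.5,0],[1,-0.5,3,1,-0.015],[1,-0.8,4.5,0,-0.02],[1,-0.9,5.6,0,-0.02],[1,-1,6,0,-0.02],[1,-1,6,0,-0.02],[1,-1,6,0,-0.02],[1,-1,6,0,-0.02],[1,-0.9,5.6,0,-0.02],[1,-0.8,5,0,-0.01],[1,-0.6,3.6,0,0]]
  ]
}}

```text
time: 43.12
tcp_pos: [0.4183, 0.2625, 0.3442]
orientation: [-3.139, -0.112, -0.003]
force: [0.5, 0.0, -0.1]
opening: 1.004
```

Request:
{"api": "arm_command", "payload": {
  "targets": [
    [[1,-0.4,2.4,0,0],[1,-0.1,1.2,0,0],[1,0,0.4,0,0],[1,0,0,-1,0],[1,0,0,0,0],[1,0,0,0,0],[1,0,0,0,0]]
  ]
}}

```text
time: 44.0
tcp_pos: [0.414, 0.2999, 0.3328]
orientation: [-3.14, -0.109, -0.0]
force: [-0.3, 0.2, 0.8]
opening: 1.003
```

```bash
python3 - <<'E'
from h import *
s=env.get_state();print(s["tcp_pos"],s["orientation"],s["force"],s["qd"].round(3))
c=env.calibration("wrist")
w=env.grab_frame("wrist");cv2.imwrite("pics/w17.png",w)
t=env.grab_frame("top");cv2.imwrite("pics/t17.png",t)
cv2.imwrite("pics/t17z.png",cv2.resize(t[195:295,255:385],None,fx=6,fy=6,interpolation=cv2.INTER_CUBIC))
print(proj("wrist",[.4134,.3008,.106],c),proj("wrist",[.4134+.0251,.3008,.106],c))
E
```

```text
[0.41395505 0.2999353  0.33278734] [-3.13970033e+00 -1.08623374e-01 -2.10431132e-04] [-0.32136259  0.15630072  0.84413945] [ 0.005 -0.    -0.002 -0.    -0.     0.002]
[320.55753049 227.0252305 ] [323.16113883 192.36520672]
```

View pics/w17.png

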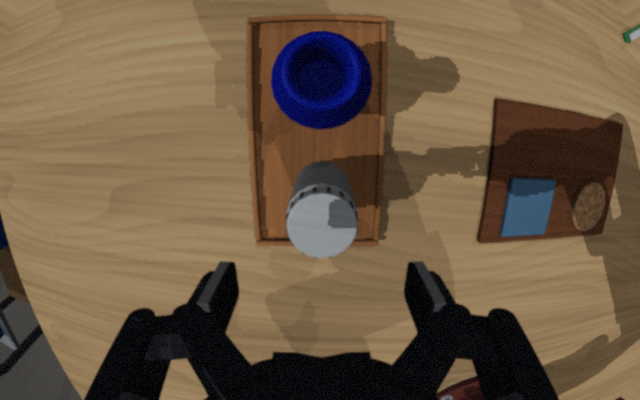

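View pics/t17z.png

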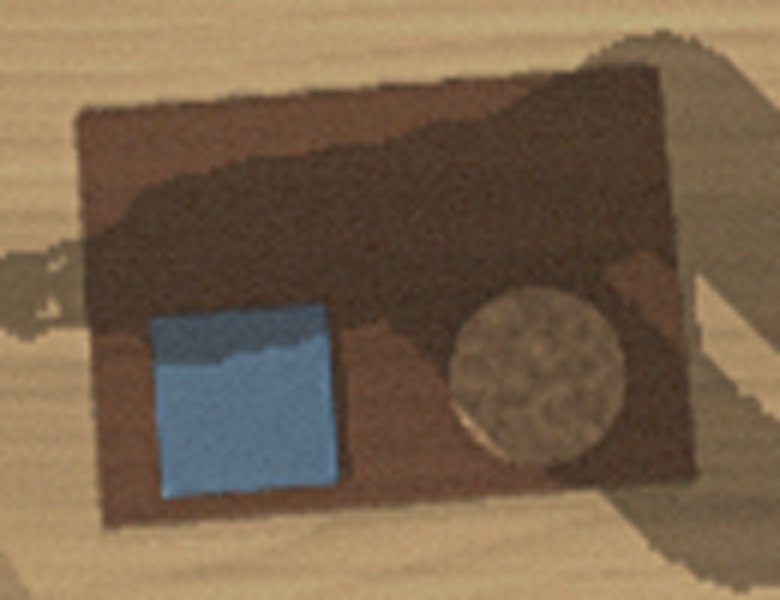

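```bash
python3 - <<'E'
from h import *
g=lambda p,z: onz("top",(p[0]+.5)/6-.5+255,(p[1]+.5)/6-.5+195,z)[:2]
print("cork",g((538,376),.018)); print("tile",np.mean([g(p,.018) for p in [(152,320),(325,303),(338,485),(162,497)]],0))
t=cv2.imread("pics/t0.png") if 0 else cv2.imread("pics/top0.png")
c=env.calibration("wrist")
w=cv2.imread("pics/w17.png")
cv2.imwrite("pics/w17z.png",cv2.resize(w[150:270,270:380],None,fx=5,fy=5,interpolation=cv2.INTER_CUBIC))
print(onz("wrist",322,222,.106,c), onz("wrist",321.5,68,.148,c))
E
```

```text
cork [ 0.41704946 -0.05792306]
tile [0.40823172 0.05687195]
[0.41718785 0.30027999 0.106     ] [0.51468369 0.307503   0.148     ]
```

View pics/w17z.png

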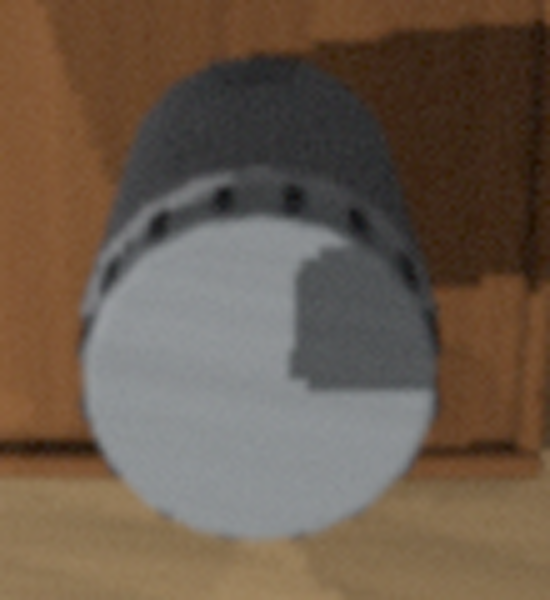

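Request:
{"api": "arm_command", "payload": {
  "targets": [
    [[1,0.1,0.05,-1.5,0],[1,0,0,-2,0],[1,0,0,-2.4,0],[1,0,0,-2,0],[1,0,0,-1.2,0],[1,0,0,-0.6,0],[1,0,0,-0.2,0],[1,0,0,0,0],[1,0,0,0,0]]
  ]
}}

```text
time: 45.22
tcp_pos: [0.4151, 0.301, 0.2344]
orientation: [-3.139, -0.11, -0.002]
force: [0.6, 0.0, -0.0]
opening: 1.002
```

Request:
{"api": "arm_command", "payload": {
  "targets": [
    [[0.8,0,0,0,0],[0,0,0,0,0],[0,0,0,0,0],[0,0,0,0,0],[0,0,0,0,0],[0,0,0,0,0]]
  ]
}}

```text
time: 45.98
tcp_pos: [0.4151, 0.3008, 0.2344]
orientation: [3.14, 0.11, 0.001]
force: [-0.3, -1.8, 5.2]
opening: 0.616
```

Request:
{"api": "arm_command", "payload": {
  "targets": [
    [[0,0,0,0.5,0],[0,0,0,1,0],[0,0,0,1.5,0],[0,0,0,1.5,0],[0,0,0,1,0],[0,0,0,0.5,0],[0,0,0,0,0],[0,0,0,0,0]]
  ]
}}

```text
time: 46.98
tcp_pos: [0.4145, 0.3006, 0.2931]
orientation: [3.139, 0.11, -0.002]
force: [0.3, 0.2, -3.3]
opening: 0.613
```

Request:
{"api": "arm_command", "payload": {
  "targets": [
    [[0,0,-1.2,0,0],[0,0,-2.6,0,0],[0,0,-3.6,0,0],[0,0.1,-4.2,0,0],[0,0.1,-4.6,0,0],[0,0.05,-4.6,0,0],[0,0,-4.2,0,0],[0,0,-3.8,0,0],[0,0,-3.1,0,0],[0,0,-2.2,0,0],[0,0,-1.3,0,0],[0,0,-0.4,0,0]]
  ]
}}

```text
time: 48.48
tcp_pos: [0.417, -0.0578, 0.2935]
orientation: [-3.139, -0.108, 0.001]
force: [0.7, -0.5, -3.1]
opening: 0.62
```

Request:
{"api": "arm_command", "payload": {
  "targets": [
    [[0,0,0,0,0],[0,0,0,-0.8,0],[0,0,0,-1.3,0],[0,0,0,-1,0],[0,0,0,-0.5,0],[0,0,0,-0.3,0],[0,0,0,0,0],[0,0,0,0,0]]
  ]
}}

```text
time: 49.48
tcp_pos: [0.4175, -0.0573, 0.2551]
orientation: [3.139, 0.11, 0.001]
force: [-0.9, 0.6, -3.7]
opening: 0.612
```

```bash
python3 - <<'E'
from h import *
s=env.get_state();print(s["tcp_pos"],s["orientation"],s["force"],s["qd"].round(3))
w=env.grab_frame("wrist");cv2.imwrite("pics/w18.png",w)
t=env.grab_frame("scene");cv2.imwrite("pics/s18.png",cv2.resize(t[100:230,230:380],None,fx=4.5,fy=4.5,interpolation=cv2.INTER_CUBIC))
E
```

```text
[ 0.4175251  -0.05732611  0.25507218] [3.13939697e+00 1.09523987e-01 1.32762047e-03] [-0.85402039  0.63856693 -3.70553616] [-0.001 -0.002 -0.002 -0.001 -0.001  0.   ]
```

View pics/s18.png

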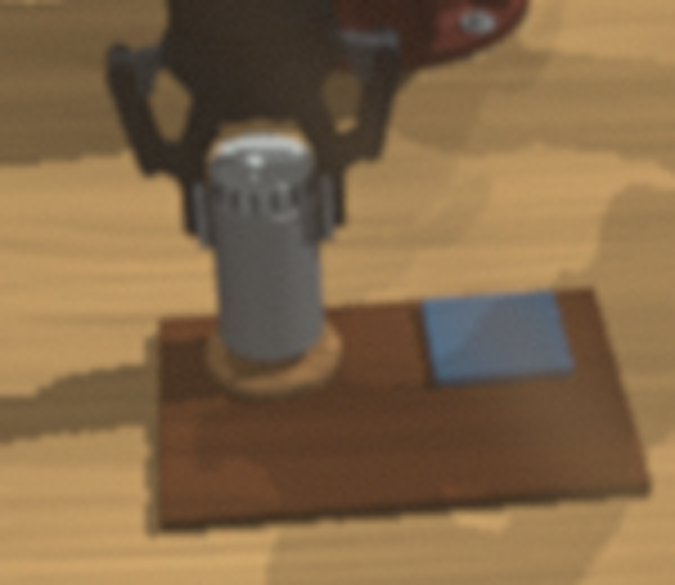

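Centred over the cork; 9 mm left to go down.

Request:
{"api": "arm_command", "payload": {
  "targets": [
    [[0,0,-0.05,-0.3,0],[0,0,0,-0.25,0],[0,0,0,-0.15,0],[0,0,0,-0.1,0],[0,0,0,0,0],[0,0,0,0,0]]
  ]
}}

```text
time: 50.32
tcp_pos: [0.4173, -0.0578, 0.2467]
orientation: [-3.14, -0.11, -0.0]
force: [-0.0, 0.7, -3.8]
opening: 0.616
```

Request:
{"api": "arm_command", "payload": {
  "targets": [
    [[0,0,0,-0.1,0],[0,0,0,0,0],[0,0,0,0,0]]
  ]
}}

```text
time: 50.7
tcp_pos: [0.4176, -0.0578, 0.2464]
orientation: [3.14, 0.11, 0.001]
force: [-1.8, -0.2, 5.7]
opening: 0.613
```

Request:
{"api": "arm_command", "payload": {
  "targets": [
    [[0.65,0,0,0,0],[0.7,0,0,0,0],[1,0,0,0,0],[1,0,0,0,0],[1,0,0,0.5,0],[1,0,0,2,0],[1,0,0,3,0],[1,0,0,3,0],[1,0,0,2,0],[1,0,0,1,0],[1,0,0,0.5,0],[1,0,0,0,0]]
  ]
}}

```text
time: 52.2
tcp_pos: [0.4171, -0.0577, 0.3653]
orientation: [-3.139, -0.11, 0.001]
force: [-0.9, 0.6, 0.6]
opening: 1.004
```

Request:
{"api": "arm_command", "payload": {
  "targets": [
    [[1,0.4,1.5,0,0],[1,0.8,3,0,0],[1,1.1,4,0,0],[1,1.2,4.5,0,0],[1,1.2,4.8,0,0],[1,1.2,4.8,0,0],[1,1.1,4.4,0,0],[1,1,4,0,0],[1,0.8,2.8,0,0],[1,0.5,1.7,0,0],[1,0.3,0.9,0,0],[1,0,0.2,0,0]]
  ]
}}

```text
time: 53.7
tcp_pos: [0.5132, 0.3083, 0.3653]
orientation: [3.139, 0.11, -0.001]
force: [0.8, 0.3, -1.1]
opening: 0.998
```

Request:
{"api": "arm_command", "payload": {
  "targets": [
    [[1,0,0,0,0],[1,0,0,0,0],[1,0,0,0,0]]
  ]
}}

```text
time: 54.08
tcp_pos: [0.5133, 0.3077, 0.3659]
orientation: [3.14, 0.108, 0.0]
force: [-0.1, 0.1, 0.5]
opening: 1.002
```

```bash
python3 - <<'E'
from h import *
s=env.get_state();print(s["tcp_pos"],s["orientation"],s["force"],s["qd"].round(3))
c=env.calibration("wrist")
w=env.grab_frame("wrist");cv2.imwrite("pics/w19.png",w)
t=env.grab_frame("top");cv2.imwrite("pics/t19z.png",cv2.resize(t[195:295,255:385],None,fx=6,fy=6,interpolation=cv2.INTER_CUBIC))
print(proj("wrist",[.5128,.3068,.148],c))
a=(proj("top",[.417,-.058,.118])-[255,195]+.5)*6-.5; print("tin cap expected",a)
E
```

```text
[0.51327331 0.3077036  0.3658593 ] [3.13972200e+00 1.08366176e-01 2.58277511e-04] [-0.14701299  0.12454209  0.45259466] [ 0.002  0.001 -0.005  0.001 -0.001 -0.001]
[323.18416839 232.49490378]
tin cap expected [558.98041974 390.62229288]
```

View pics/w19.png

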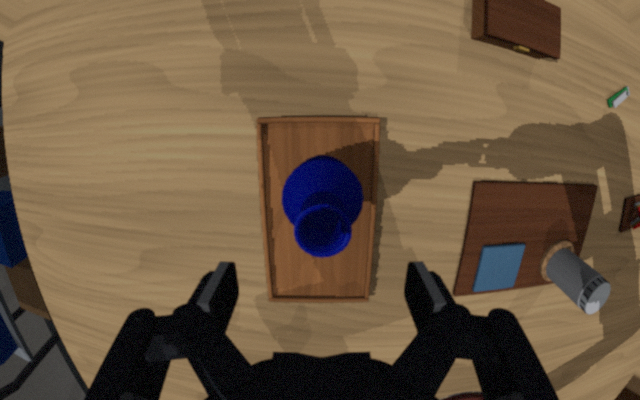

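View pics/t19z.png

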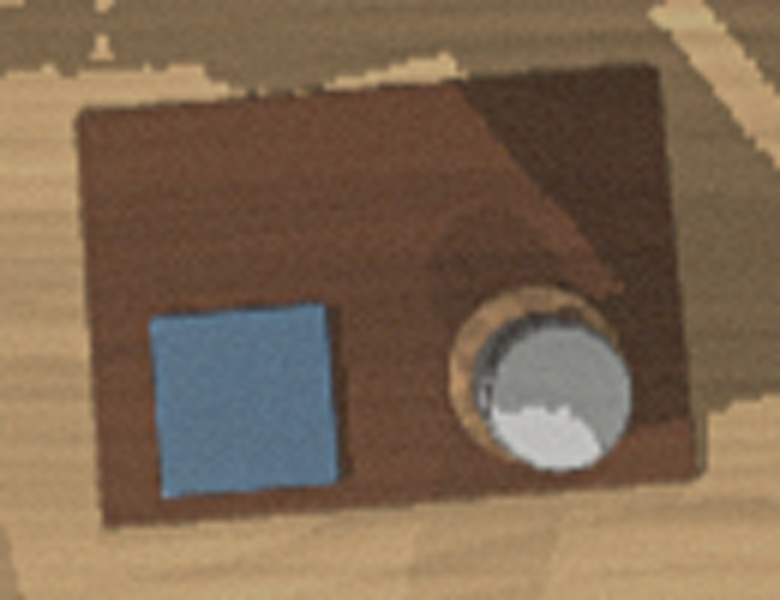

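Request:
{"api": "arm_command", "payload": {
  "targets": [
    [[1,0,-0.05,-1.5,0],[1,0,0,-2,0],[1,0,0,-2,0],[1,0,0,-1.5,0],[1,0,0,-1,0],[1,0,0,-0.4,0],[1,0,0,-0.1,0],[1,0,0,0,0],[1,0,0,0,0]]
  ]
}}

```text
time: 55.3
tcp_pos: [0.5135, 0.3079, 0.2815]
orientation: [-3.139, -0.11, -0.002]
force: [-0.1, -0.4, 0.4]
opening: 1.001
```

Request:
{"api": "arm_command", "payload": {
  "targets": [
    [[0.5,0,0,0,0],[0,0,0,0,0],[0,0,0,0,0],[0,0,0,0,0],[0,0,0,0,0],[0,0,0,0,0]]
  ]
}}

```text
time: 56.05
tcp_pos: [0.5135, 0.3076, 0.2812]
orientation: [3.139, 0.11, 0.001]
force: [-0.4, -3.0, 4.8]
opening: 0.406
```

Request:
{"api": "arm_command", "payload": {
  "targets": [
    [[0,0,0,0.5,0],[0,0,0,1,0],[0,0,0,1.5,0],[0,0,0,1.5,0],[0,0,0,1,0],[0,0,0,0.5,0],[0,0,0,0,0],[0,0,0,0,0]]
  ]
}}

```text
time: 57.05
tcp_pos: [0.513, 0.3076, 0.34]
orientation: [3.139, 0.11, -0.002]
force: [-0.2, 0.2, -2.8]
opening: 0.402
```

Request:
{"api": "arm_command", "payload": {
  "targets": [
    [[0,-0.5,-1.0,0,0],[0,-1,-2.2,0,0],[0,-1.2,-3,0,0],[0,-1.4,-3.3,0,0],[0,-1.5,-3.6,0,0],[0,-1.4,-3.4,0,0],[0,-1.3,-3.1,0,0],[0,-1,-2.5,0,0],[0,-0.7,-1.7,0,0],[0,-0.4,-1,0,0],[0,-0.1,-0.3,0,0],[0,0,0,0,0]]
  ]
}}

```text
time: 58.55
tcp_pos: [0.4083, 0.0568, 0.3407]
orientation: [-3.139, -0.109, -0.0]
force: [0.7, 0.1, -2.7]
opening: 0.399
```

Request:
{"api": "arm_command", "payload": {
  "targets": [
    [[0,0,0,-0.6,0],[0,0,0,-1.2,0],[0,0,0,-1,0],[0,0,0,-0.6,0],[0,0,0,-0.3,0],[0,0,0,0,0],[0,0,0,0,0]]
  ]
}}

```text
time: 59.42
tcp_pos: [0.4085, 0.0567, 0.3041]
orientation: [3.14, 0.11, 0.001]
force: [0.7, 0.1, -2.2]
opening: 0.395
```

```bash
python3 - <<'E'
from h import *
s=env.get_state();print(s["tcp_pos"],s["orientation"],s["force"],s["qd"].round(3))
t=env.grab_frame("scene");cv2.imwrite("pics/s20.png",cv2.resize(t[90:230,230:380],None,fx=4.5,fy=4.5,interpolation=cv2.INTER_CUBIC))
E
```

```text
[0.40848207 0.05674881 0.30405288] [3.13962530e+00 1.09567215e-01 1.24975435e-03] [ 0.69128272  0.08763893 -2.24862267] [-0.    -0.001  0.001 -0.    -0.001 -0.001]
```

View pics/s20.png

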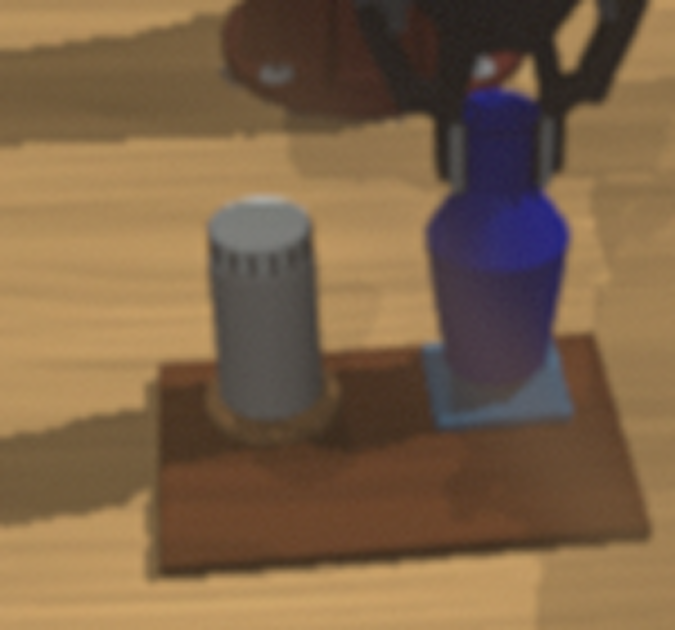

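Tin stands centred on the cork; vase hovers over the tile, 11 mm to go.

Request:
{"api": "arm_command", "payload": {
  "targets": [
    [[0,0,0,-0.3,0],[0,0,0,-0.3,0],[0,0,0,-0.25,0],[0,0,0,-0.15,0],[0,0,0,-0.1,0],[0,0,0,0,0],[0,0,0,0,0]]
  ]
}}

```text
time: 60.35
tcp_pos: [0.4084, 0.0568, 0.2932]
orientation: [3.14, 0.11, 0.0]
force: [-1.4, 0.3, 2.5]
opening: 0.402
```

Request:
{"api": "arm_command", "payload": {
  "targets": [
    [[0,0,0,-0.05,0],[0.45,0,0,0,0],[0.5,0,0,0,0],[0.7,0,0,0,0],[1,0,0,0,0],[1,0,0,0,0],[1,0,0,0,0]]
  ]
}}

```text
time: 61.22
tcp_pos: [0.4083, 0.0568, 0.2922]
orientation: [-3.14, -0.11, 0.0]
force: [0.7, -0.6, 0.4]
opening: 0.999
```

Request:
{"api": "arm_command", "payload": {
  "targets": [
    [[1,0,0,1,0],[1,0,0,2,0],[1,0,0,3,0],[1,0,0,3,0],[1,0,0,2,0],[1,0,3,1,0],[1,0,5,0,0],[1,0,5,0,0],[1,0,5,0,0],[1,0,3,0,0],[1,0,1,0,0],[1,0,0,0,0]]
  ]
}}

```text
time: 62.72
tcp_pos: [0.4082, 0.2768, 0.4125]
orientation: [3.139, 0.111, 0.0]
force: [-0.4, -0.4, -0.5]
opening: 0.996
```

```bash
python3 - <<'E'
from h import *
s=env.get_state();print(s["time"],s["tcp_pos"],s["force"],s["qd"].round(3))
cv2.imwrite("pics/w21.png",env.grab_frame("wrist"))
t=env.grab_frame("top");cv2.imwrite("pics/t21z.png",cv2.resize(t[190:290,255:460],None,fx=3.8,fy=3.8,interpolation=cv2.INTER_CUBIC))
t=env.grab_frame("scene");cv2.imwrite("pics/s21.png",cv2.resize(t[90:290,150:420],None,fx=2.9,fy=2.9,interpolation=cv2.INTER_CUBIC))
a=(proj("top",[.4083,.0569,.160])-[255,190]+.5)*3.8-.5; print("vase mouth expected",a)
a=(proj("top",[.417,-.058,.118])-[255,190]+.5)*3.8-.5; print("tin exp",a)
E
```

```text
62.725 [0.40821553 0.27680116 0.41246032] [-0.39160292 -0.41559024 -0.53726128] [-0.023 -0.01   0.017 -0.008  0.002 -0.005]
vase mouth expected [138.49730856 289.35297919]
tin exp [353.83759917 266.21078549]
```

View pics/t21z.png

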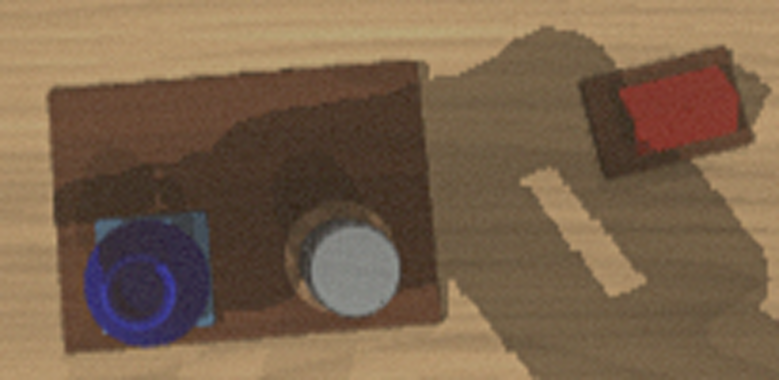

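View pics/s21.png

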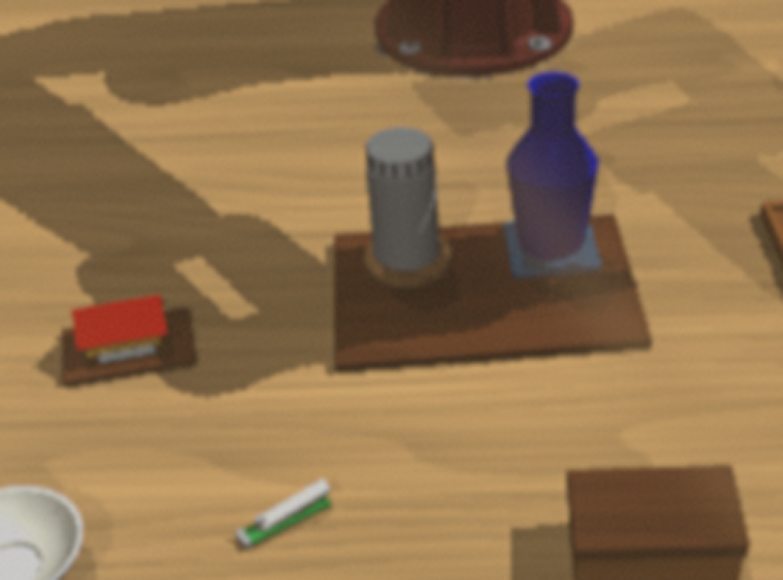

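Request:
{"api": "arm_command", "payload": {
  "targets": [
    [[1,0,0,0,0],[1,0,0,0,0],[1,0,0,0,0],[1,0,0,0,0],[1,0,0,0,0],[1,0,0,0,0]]
  ]
}}

```text
time: 63.62
tcp_pos: [0.4083, 0.2768, 0.4122]
orientation: [3.14, 0.11, 0.0]
force: [-0.4, -0.2, -0.4]
opening: 0.998
```

```bash
python3 - <<'E'
from station import env
s=env.get_state();print(s["time"],s["force"],abs(s["qd"]).max())
print(env.sign_off())
E
```

```text
63.625 [-0.44665393 -0.17139096 -0.41298036] 0.0007551711023392852
the job is handed in; nothing more can be done
None
```

I finished the job and handed it in at 63.6 s of the 144 s allowed; sign-off reports no verdict. I moved the vase and tin to stand in the side tray. Then I nested the brass guard on the aluminium one and the red guard on the brass, and put the tin back on the cork and the vase back on the tile.

What the last checks showed:
- **Brass guard:** it lay within about 1.5 mm along the ridge of where it should be, fully down and in line with the aluminium guard.
- **Red guard:** in the wrist picture it was centred on the brass to within about 1 mm, with its legs in line.
- **Vase and tin:** both stood upright. The vase was within about 1 mm of the tile centre and the tin about 2 mm from the cork centre, well inside the 13 mm allowed.
- **Keepsake box and nail clipper:** neither was touched, but I did not measure their final positions.
- **Arm:** it was still and clear of everything at hand-in.

**Disagreements:**
- My first two wrist pictures were taken while the arm was still swinging and were about 5 to 9 mm off. I did not use them and let the arm settle before later measurements.
- After that, the top and wrist cameras differed by up to about 4 mm on the tall objects, which the placing tolerances covered.
- The scene view suggested the brass sat about 3 mm off along the ridge. The square-on wrist view showed 1.5 mm, and both are within the 8 mm limit.

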